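Get the model potato out from behind the tall samples

TASK

The model potato on the store board is hemmed in by three tall model vegetables: first stand all three on the grey side mat, then set the potato on the white disc in the middle of the camera fixture, and only then put each tall vegetable back on the disc of its own colour (carrot on orange, corn on yellow, cucumber on green). Every piece must end upright with its foot wholly on its disc. Set the models down gently: drop or topple none of them.

Things in the scene. Friction and masses are not known exactly. Their poses are not given: they have to be found in the camera images.
- carrot: Loose rigid model on a black round foot (52 mm diameter, 10 mm thick): upright orange carrot, small green stalk stubs on top, 156 mm high, 39 mm diameter from 125 to 138 mm up, tapering to 28 mm at 50 mm up; grip it 110 to 130 mm up. Round: any grasp yaw. About 0.22 kg. Origin: centre of the foot's underside; z up.
- corn: Loose rigid model on a black round foot (52 mm diameter, 10 mm thick): upright yellow corn cob, green husk round its base, 152 mm high, 39 mm diameter to 120 mm up, then rounding off; grip it 100 to 118 mm up. Round: any grasp yaw. About 0.22 kg. Origin: centre of the foot's underside; z up.
- cucumber: Loose rigid model on a black round foot (52 mm diameter, 10 mm thick): upright dark green cucumber, paler stripes, 152 mm high, 37 mm diameter from 40 to 125 mm up, then rounding off; grip it 100 to 120 mm up. Round: any grasp yaw. About 0.22 kg. Origin: centre of the foot's underside; z up.
- disc_carrot: Flat fixed orange disc, 80 mm diameter, 3 mm thick, on the store board (fixed light grey round plate, 224 mm diameter, 4 mm thick, on the table). Home of the carrot, which stands on it at the start. About 66 mm from the potato's start, 114 mm from the other discs, centre to centre. Origin: centre of its underside; its top is 3 mm higher.
- disc_corn: Flat fixed yellow disc, 80 mm diameter, 3 mm thick, on the store board (fixed light grey round plate, 224 mm diameter, 4 mm thick, on the table). Home of the corn, which stands on it at the start. About 66 mm from the potato's start, 114 mm from the other discs, centre to centre. Origin: centre of its underside; its top is 3 mm higher.
- disc_cucumber: Flat fixed green disc, 80 mm diameter, 3 mm thick, on the store board (fixed light grey round plate, 224 mm diameter, 4 mm thick, on the table). Home of the cucumber, which stands on it at the start. About 66 mm from the potato's start, 114 mm from the other discs, centre to centre. Origin: centre of its underside; its top is 3 mm higher.
- potato: Loose rigid tan model potato on a black round foot (40 mm diameter, 8 mm thick), in the middle of the store board. 72 mm long along its x, 45 mm wide along its y, 51 mm high in all; grip it across its y, 28 mm above the underside. About 0.16 kg. Origin: centre of the foot's underside; z up. The tall models leave a gripper no room round it until cleared.
- fixture: Fixed camera fixture: square dark base 200 mm wide, 8 mm thick; a white disc (68 mm diameter) on a post over its middle, top 45 mm above the table; three black cameras at its rim (85 mm or more from the middle, up to 90 mm high). Origin: centre of the base's underside, on the table, straight below the white disc's centre.
- mat: Side mat: fixed flat grey rectangle, 300 mm along its x, 140 mm along its y, 3 mm thick, empty at the start. Origin: centre of its underside, on the table; its top is 3 mm higher.

How it is judged:
By the outcome, as a careful person would: the job done as asked, in the order asked, and still so for the second after the job is handed in, with the robot touching nothing.
It also fails if it takes over 141 s, if anything falls off the work surface, if the arm or the gripper's body presses on something with over 40 N, if the wrist force passes 120 N, or if a joint passes its speed limit or range.

ROBOT

A 7-joint arm with a two-finger parallel gripper is mounted at the origin on the work surface. World frame = base frame: x ahead of the robot, y to its left, z up, the work surface at z = 0. Lengths are in m, angles in rad, forces in N, time in s.
With the tool pointing down it reaches from about 0.35 to 0.9 m from the base axis. Payload 8.1 kg.
Tool frame: the origin (TCP) lies at the very end of the fingers, on their centre line; the grasp point (between the pads) lies bot.tcp_to_grasp behind it (bot.tcp_to_grasp is the distance from the TCP to the grasp point, in m); z points along the fingers, y is the direction in which the jaws open and shut (so a half turn about z gives the same grasp; the last joint's range is limited). The gripper opens to 85 mm and grips with 20 to 120 N. Pads are 22 mm wide; open, the fingers measure 114 mm over their backs; the gripper's body (76 mm by 85 mm) begins 54 mm behind the grasp point. The pads swing forward as they close: fully open they stand 13 mm farther back than shut.
Start: joints at [-1.242, 0.434, 0.025, 1.573, -0.012, 1.134, -0.075], TCP at [0.262, 0.568, 0.231] pointing down, gripper open.
Joint ranges: [-2.62, 2.62], [-0.44, 2.09], [-1.27, 1.32], [0.08, 2.57], [-1.32, 4.46], [0.12, 2], [-2.74, 2.74]. Speed limits (rad/s): [2.22, 2.22, 3.01, 3.01, 3.14, 3.14, 3.14].

INTERFACE

Orientations are given as a unit quaternion [x, y, z, w].
In Python, from cell import bot gives the robot as it stands.
- The arm moves only by the shell command python3 -m handwheel 'ROWS' [FORCE]. ROWS is JSON, a list of rows, each an object of numbers: "wx", "wy", "wz": the turn, a rotation vector about the world's x, y, z in degrees; "x", "y", "z": the shift along the world's x, y, z in cm; "jaw": the gripper command: -1 is fully open, 1 is shut, values between are in proportion. A call has 1 to 20 rows; each row shifts and turns the commanded pose from where the row before left it; what a row does not reach is not made up. A row lasts 1/10 s, in which the tool goes at most 50 mm and 8.59 degrees, less where a joint would pass 70% of its speed; a pose out of reach is approached as far as the arm can. A call is refused whole if a number of a shift passes 5 or a number of a turn 8.59, either way. A call with a gripper value outside its range is refused whole. The fingers move at their own pace and stop on an object; FORCE is the grip in N (left out, the last holds). Time passes only in rows, so rows that do not move let the fingers close. It gives the time, the measured TCP pose, the force and the opening at its end, in the units of the state.
- bot.get_obs(): the state, without advancing time (a new reading comes with each control period).
- bot.capture(name): name is "scene" or "side" or "wrist"; returns a dict with "img" (400x640x3 uint8, red, green, blue), "mtx" (3x3 intrinsics, pixels), "R" (3x3) and "t" (3): a world point X has camera coordinates R X + t. Camera axes: x right, y down, z forward; pixel columns grow to the right and rows downward; lengths in m; the calibration is good to about 2 mm. A picture is of the moment at which its call begins. There is no depth.
- bot.sign_off(): hands the job in, once; it reports no verdict.
The state is a dict: "time": time; "q": joint angles; "joint_velocities": joint speeds; "joint_efforts": joint torques, N m; "ee_pos": TCP position; "orientation": TCP orientation; "contact_force": force on the tool from outside, world axes, zero at the start; "ft_torque": the same for the moment, N m; "gripper_width": finger opening in m.
Only numpy, scipy, OpenCV 4.12 (cv2) and the standard library are available. Lean on these libraries where they do the work, as an engineer would, in place of code of your own. Each camera call takes 0.05 s, during which the arm holds its last target.

## Working session

There is one attempt and no reset: what is moved stays moved. The work goes in short steps, Python scripts to look and compute and a shell command to move; the robot and the scene stay as the last step left them, time stands still between calls to the robot, and variables do not carry over. Pictures are saved under pics/ and viewed, and the job is handed in when it is done.

```bash
mkdir -p pics; ls
python3 - <<'E'
from cell import bot
import cv2
for n in ("scene","side","wrist"):
    c=bot.capture(n); cv2.imwrite(f"pics/{n}0.png",c["img"][:,:,::-1])
    print(n,c["mtx"].tolist(),c["R"].round(3).tolist(),c["t"].round(3).tolist())
print(bot.get_obs(),bot.tcp_to_grasp)
E
```

```text
pics
scene [[440.78731672078686, 0.0, 322.0665461855628], [0.0, 440.78731672078686, 199.09282896036936], [0.0, 0.0, 1.0]] [[-0.223, 0.975, 0.006], [0.787, 0.184, -0.589], [-0.575, -0.127, -0.808]] [0.109, -0.4, 1.316]
side [[512.8793180743446, 0.0, 323.17135530762613], [0.0, 512.8793180743446, 201.5368428243027], [0.0, 0.0, 1.0]] [[-0.998, -0.066, 0.005], [-0.052, 0.738, -0.673], [0.04, -0.672, -0.74]] [0.538, 0.037, 1.197]
wrist [[291.20795072011, 0.0, 320.42045859370245], [0.0, 291.20795072011, 202.25826165842435], [0.0, 0.0, 1.0]] [[0.42, 0.908, -0.0], [0.866, -0.4, 0.3], [0.272, -0.126, -0.954]] [-0.624, -0.038, 0.38]
{'time': 0.15, 'q': array([-1.24161668,  0.43506602,  0.02497639,  1.57383666, -0.01156382,
        1.13398723, -0.07511841]), 'joint_velocities': array([-0.00035718, -0.00135856,  0.00125026, -0.00390697, -0.00077206,
       -0.00045077, -0.00112695]), 'joint_efforts': array([ 1.69497056e-03, -6.70883918e+01,  1.02622524e+00, -3.16450417e+01,
        1.57201441e-02,  8.93732300e-03,  1.14238978e-05]), 'ee_pos': array([0.26145959, 0.5672951 , 0.23072426]), 'orientation': array([ 2.14252419e-01,  9.76778157e-01, -5.74105233e-04, -5.43359959e-05]), 'contact_force': array([ 0.66138167,  0.03202414, -0.19215247]), 'ft_torque': array([-0.00427311, -0.09279161,  0.00926495]), 'gripper_width': 0.08542140753783574} 0.0187
```

View pics/scene0.png

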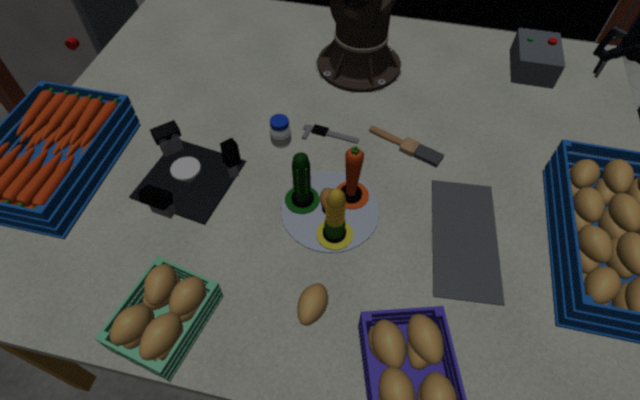

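View pics/side0.png

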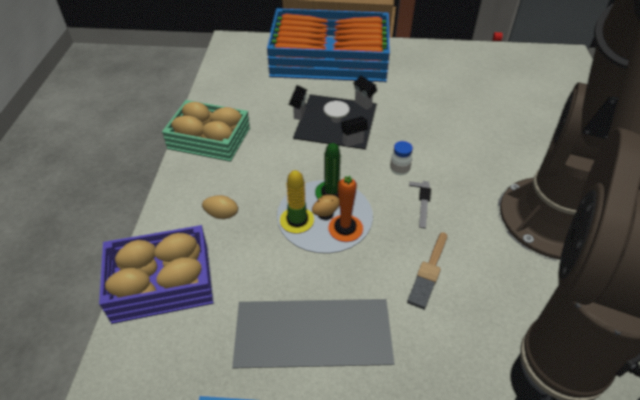

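View pics/wrist0.png

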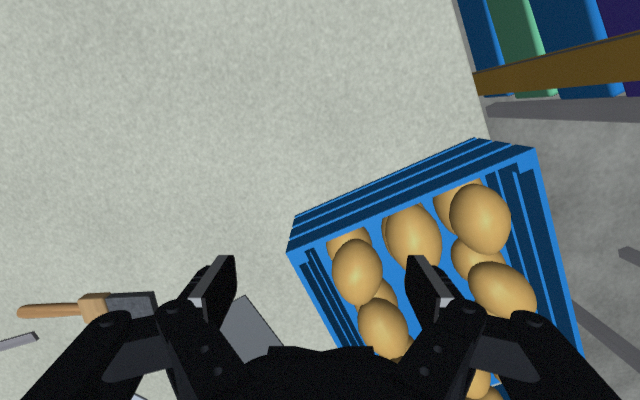

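The scene view shows the store board near (330,210), the fixture near (187,170), and the mat near (466,240). In the side view they are near (325,213), (337,110) and (314,332). I'll enlarge these areas next.

Run:
```python
import cv2
s=cv2.imread("pics/scene0.png"); d=cv2.imread("pics/side0.png")
def crop(im,x,y,w,h,k,n):
    cv2.imwrite(f"pics/{n}.png",cv2.resize(im[y:y+h,x:x+w],None,fx=k,fy=k,interpolation=cv2.INTER_CUBIC))
crop(s,270,140,120,115,5,"c_scene_board"); crop(d,265,135,120,120,5,"c_side_board")
crop(s,120,110,140,115,5,"c_scene_fix"); crop(d,280,70,110,85,6,"c_side_fix")
```

```text
(no output)
```

View pics/c_scene_board.png

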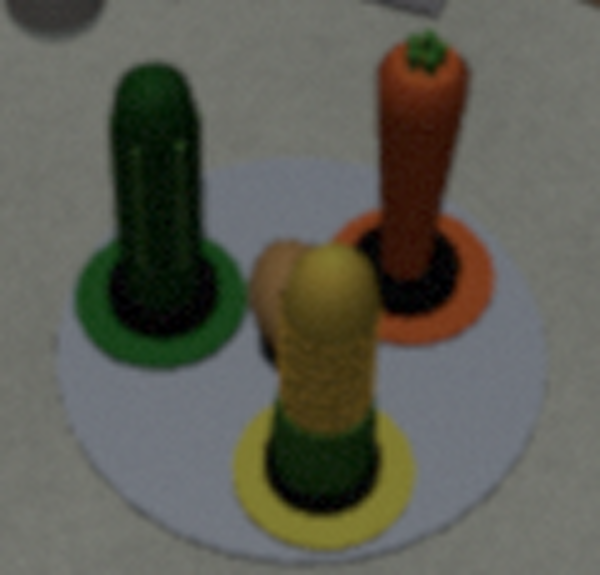

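View pics/c_side_board.png

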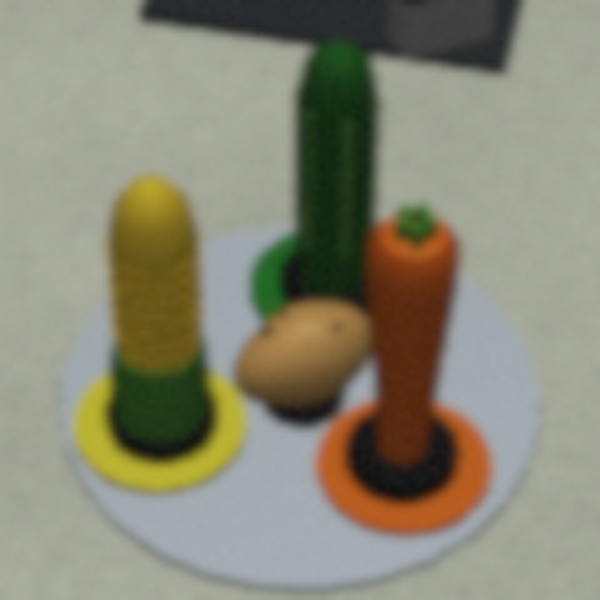

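View pics/c_scene_fix.png

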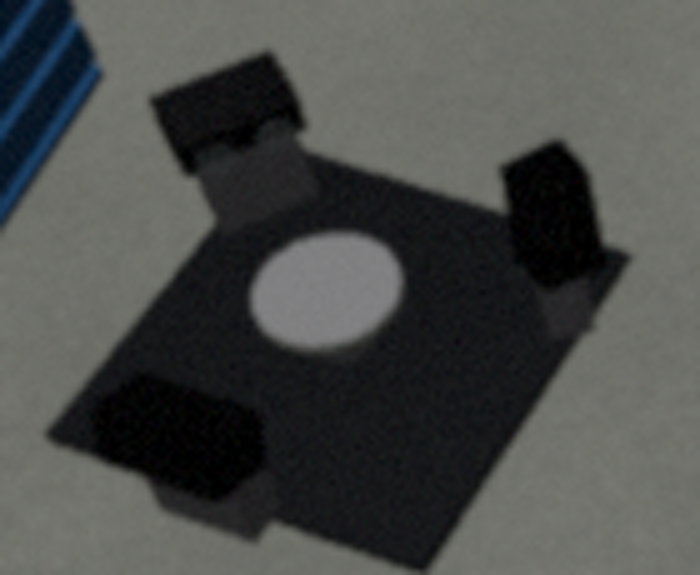

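View pics/c_side_fix.png

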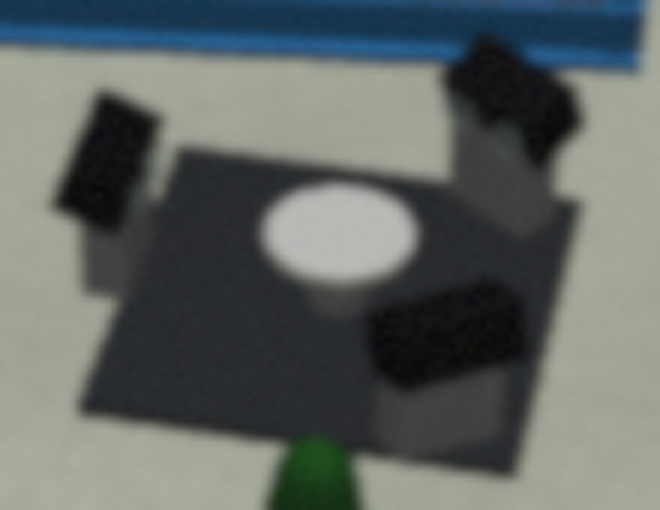

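```bash
cat > h.py <<'E'
from cell import bot
import numpy as np, cv2
def cam(n): return bot.capture(n)
def ray(c,u,v,z):
    C=-c["R"].T@c["t"]; d=c["R"].T@np.linalg.inv(c["mtx"])@[u,v,1]
    return (C+d*(z-C[2])/d[2])[:2]
def proj(c,P):
    P=np.atleast_2d(P); q=(c["R"]@P.T).T+c["t"]; q=q@c["mtx"].T; return q[:,:2]/q[:,2:]
def circ(x,y,z,r): 
    a=np.linspace(0,2*np.pi,72); return np.c_[x+r*np.cos(a),y+r*np.sin(a),0*a+z]
def both(a,b,z,cs,cd): 
    p=ray(cs,*a,z);q=ray(cd,*b,z); return p.round(4),q.round(4)
E
python3 - <<'E'
from h import *
cs,cd=cam("scene"),cam("side")
S=lambda x,y:(270+x/5,140+y/5); D=lambda x,y:(265+x/5,135+y/5)
for n,a,b,z in [("plate",S(302,358),D(301,408),.004),("corn",S(325,468),D(160,422),.007),("carrot",S(415,277),D(404,465),.007),("cuc",S(161,300),D(337,285),.007),
 ("white",(120+326/5,110+289/5),(280+339/6,70+231/6),.045)]:
    print(n,*both(a,b,z,cs,cd))
# tops: tip pixel of axis at known height
for n,a,b,z in [("cornT",S(332,250),D(150,180),.157),("carT",S(427,50),D(416,222),.163),("cucT",S(155,68),D(337,45),.157)]:
    print(n,*both(a,b,z,cs,cd))
print("mat",[ray(cs,u,v,.003).round(3) for u,v in((432,181),(490,186),(503,302),(432,295))],[ray(cd,u,v,.003).round(3) for u,v in((239,300),(389,299),(393,364),(233,366))])
print("fixcorner",[ray(cs,120+u/5,110+v/5,.008).round(3) for u,v in((48,433),(425,573),(630,257))],[ray(cd,280+u/6,70+v/6,.008).round(3) for u,v in((180,150),(582,203),(516,475),(80,412))])
E
```

```text
plate [0.5403 0.0316] [0.5323 0.039 ]
corn [0.5968 0.0541] [0.5963 0.0546]
carrot [0.4859 0.0733] [0.4834 0.0722]
cuc [ 0.5255 -0.038 ] [ 0.5197 -0.0377]
white [ 0.5244 -0.3161] [ 0.5242 -0.315 ]
cornT [0.592  0.0512] [0.5962 0.0491]
carT [0.4878 0.0687] [0.4844 0.0719]
cucT [ 0.5174 -0.0379] [ 0.5227 -0.0413]
mat [array([0.398, 0.249]), array([0.382, 0.385]), array([0.674, 0.411]), array([0.691, 0.272])] [array([0.693, 0.273]), array([0.389, 0.249]), array([0.384, 0.388]), array([0.679, 0.412])]
fixcorner [array([ 0.607, -0.427]), array([ 0.64, -0.23]), array([ 0.444, -0.201])] [array([ 0.606, -0.422]), array([ 0.411, -0.393]), array([ 0.44 , -0.197]), array([ 0.634, -0.225])]
```

Run:
```python
from h import *
def draw(c,n,box,k):
    im=c["img"][:,:,::-1].copy(); x,y,w,h=box
    im=cv2.resize(im[y:y+h,x:x+w],None,fx=k,fy=k,interpolation=cv2.INTER_CUBIC)
    for (X,Y,Z,r,col) in [(.5965,.0544,.007,.04,(255,0,255)),(.485,.0727,.007,.04,(255,0,255)),(.523,-.036,.007,.04,(255,0,255)),(.535,.0305,.004,.112,(255,255,255)),
       (.5965,.0544,.12,.0195,(255,255,0)),(.485,.0727,.137,.0195,(255,255,0)),(.523,-.036,.12,.0185,(255,255,0)),(.5965,.0544,.017,.026,(255,255,0)),(.485,.0727,.017,.026,(255,255,0)),(.523,-.036,.017,.026,(255,255,0))]:
        p=(proj(c,circ(X,Y,Z,r))-[x-.5,y-.5])*k
        cv2.polylines(im,[p.astype(int)],True,col,1)
    return im
a=draw(cam("scene"),"a",(270,140,120,115),3.3); b=draw(cam("side"),"b",(265,135,120,115),3.3)
cv2.imwrite("pics/ov.png",np.hstack([a,b]))
```

```text
(no output)
```

View pics/ov.png

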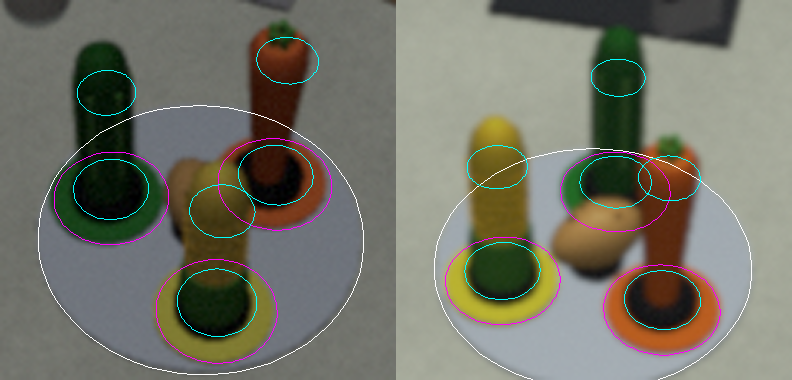

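The overlaid circles match the discs, feet and shafts to about 2 mm. I'll start with the carrot and move above it first.

```bash
python3 -m handwheel '[{"x":1,"y":-2,"jaw":-1},{"x":1.9,"y":-4,"jaw":-1},{"x":1.9,"y":-4,"jaw":-1},{"x":1.9,"y":-4,"jaw":-1},{"x":1.9,"y":-4,"jaw":-1},{"x":1.9,"y":-4,"jaw":-1},{"x":1.9,"y":-4,"jaw":-1},{"x":1.9,"y":-4,"jaw":-1},{"x":1.9,"y":-4,"jaw":-1},{"x":1.9,"y":-4,"jaw":-1},{"x":1.9,"y":-4,"jaw":-1},{"x":1.3,"y":-4,"jaw":-1},{"x":1,"y":-3.5,"jaw":-1},{"jaw":-1},{"jaw":-1}]' 30
```

```text
$[0]: bad value
```

```bash
python3 -m handwheel '[{"wx":0,"wy":0,"wz":0,"x":1,"y":-2,"z":0,"jaw":-1}]' 30
```

```text
time: 0.45
ee_pos: [0.2693, 0.5497, 0.231]
orientation: [0.212, 0.977, 0.0, -0.001]
contact_force: [0.8, 0.4, -0.1]
gripper_width: 0.0855
```

```bash
python3 -m handwheel '[{"wx":0,"wy":0,"wz":0,"x":1.8,"y":-4,"z":0,"jaw":-1},{"wx":0,"wy":0,"wz":0,"x":1.8,"y":-4,"z":0,"jaw":-1},{"wx":0,"wy":0,"wz":0,"x":1.8,"y":-4,"z":0,"jaw":-1},{"wx":0,"wy":0,"wz":0,"x":1.8,"y":-4,"z":0,"jaw":-1},{"wx":0,"wy":0,"wz":0,"x":1.8,"y":-4,"z":0,"jaw":-1},{"wx":0,"wy":0,"wz":0,"x":1.8,"y":-4,"z":0,"jaw":-1},{"wx":0,"wy":0,"wz":0,"x":1.8,"y":-4,"z":0,"jaw":-1},{"wx":0,"wy":0,"wz":0,"x":1.8,"y":-4,"z":0,"jaw":-1},{"wx":0,"wy":0,"wz":0,"x":1.8,"y":-4,"z":0,"jaw":-1},{"wx":0,"wy":0,"wz":0,"x":1.8,"y":-4,"z":0,"jaw":-1},{"wx":0,"wy":0,"wz":0,"x":1.8,"y":-4,"z":0,"jaw":-1},{"wx":0,"wy":0,"wz":0,"x":1.5,"y":-3.5,"z":0,"jaw":-1},{"wx":0,"wy":0,"wz":0,"x":0,"y":0,"z":0,"jaw":-1},{"wx":0,"wy":0,"wz":0,"x":0,"y":0,"z":0,"jaw":-1},{"wx":0,"wy":0,"wz":0,"x":0,"y":0,"z":0,"jaw":-1}]' 30
```

```text
time: 1.95
ee_pos: [0.4842, 0.0738, 0.2313]
orientation: [0.214, 0.977, 0.0, -0.0]
contact_force: [0.1, -0.1, -1.1]
gripper_width: 0.0851
```

Run:
```python
from h import *
c=cam("wrist"); im=c["img"][:,:,::-1].copy()
for (X,Y,Z,r) in [(.485,.0727,.137,.0195),(.485,.0727,.007,.04),(.5965,.0544,.12,.0195),(.523,-.036,.12,.0185),(.523,-.036,.007,.04),(.5965,.0544,.007,.04)]:
    cv2.polylines(im,[proj(c,circ(X,Y,Z,r)).astype(int)],True,(255,0,255),1)
cv2.imwrite("pics/w1.png",im)
```

```text
(no output)
```

View pics/w1.png

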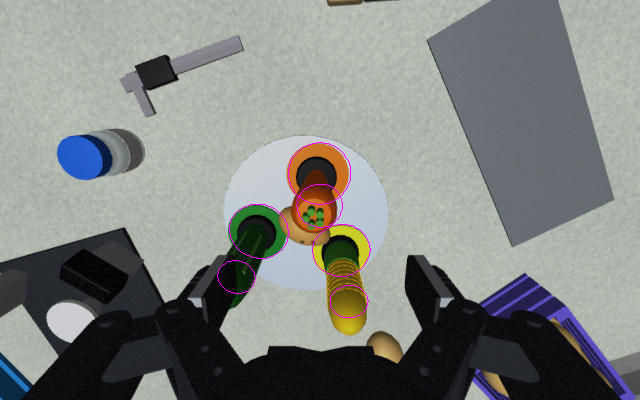

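The wrist view confirms the fit: carrot top at (315,215), and the projected circles lie within about 2 mm. I'll descend and grip.

```bash
python3 -m handwheel '[{"wx":0,"wy":0,"wz":0,"x":0,"y":0,"z":-2.5,"jaw":-1},{"wx":0,"wy":0,"wz":0,"x":0,"y":0,"z":-2.5,"jaw":-1},{"wx":0,"wy":0,"wz":0,"x":0,"y":0,"z":-2.5,"jaw":-1},{"wx":0,"wy":0,"wz":0,"x":0,"y":0,"z":-2.5,"jaw":-1},{"wx":0,"wy":0,"wz":0,"x":0,"y":0,"z":-2.3,"jaw":-1},{"wx":0,"wy":0,"wz":0,"x":0,"y":0,"z":0,"jaw":-1},{"wx":0,"wy":0,"wz":0,"x":0,"y":0,"z":0,"jaw":-0.4},{"wx":0,"wy":0,"wz":0,"x":0,"y":0,"z":0,"jaw":0},{"wx":0,"wy":0,"wz":0,"x":0,"y":0,"z":0,"jaw":0.1},{"wx":0,"wy":0,"wz":0,"x":0,"y":0,"z":0,"jaw":0.2},{"wx":0,"wy":0,"wz":0,"x":0,"y":0,"z":0,"jaw":1},{"wx":0,"wy":0,"wz":0,"x":0,"y":0,"z":0,"jaw":1},{"wx":0,"wy":0,"wz":0,"x":0,"y":0,"z":0,"jaw":1},{"wx":0,"wy":0,"wz":0,"x":0,"y":0,"z":0,"jaw":1},{"wx":0,"wy":0,"wz":0,"x":0,"y":0,"z":0,"jaw":1}]' 40
```

```text
time: 3.5
ee_pos: [0.4853, 0.0724, 0.1095]
orientation: [0.214, 0.977, 0.0, 0.001]
contact_force: [-0.6, -0.8, 6.4]
gripper_width: 0.0377
```

```bash
python3 -m handwheel '[{"wx":0,"wy":0,"wz":0,"x":0,"y":0,"z":0.5,"jaw":1},{"wx":0,"wy":0,"wz":0,"x":0,"y":0,"z":1,"jaw":1},{"wx":0,"wy":0,"wz":0,"x":0,"y":0,"z":1.5,"jaw":1},{"wx":0,"wy":0,"wz":0,"x":0,"y":0,"z":1.5,"jaw":1},{"wx":0,"wy":0,"wz":0,"x":0,"y":0.5,"z":0.5,"jaw":1},{"wx":0,"wy":0,"wz":0,"x":-0.2,"y":1.5,"z":0,"jaw":1},{"wx":0,"wy":0,"wz":0,"x":-0.4,"y":2.5,"z":0,"jaw":1},{"wx":0,"wy":0,"wz":0,"x":-0.4,"y":2.5,"z":0,"jaw":1},{"wx":0,"wy":0,"wz":0,"x":-0.4,"y":2.5,"z":0,"jaw":1},{"wx":0,"wy":0,"wz":0,"x":-0.4,"y":2.5,"z":0,"jaw":1},{"wx":0,"wy":0,"wz":0,"x":-0.4,"y":2.5,"z":0,"jaw":1},{"wx":0,"wy":0,"wz":0,"x":-0.4,"y":2.5,"z":0,"jaw":1},{"wx":0,"wy":0,"wz":0,"x":-0.4,"y":2.5,"z":0,"jaw":1},{"wx":0,"wy":0,"wz":0,"x":-0.4,"y":2.5,"z":0,"jaw":1},{"wx":0,"wy":0,"wz":0,"x":-0.3,"y":1.8,"z":0,"jaw":1},{"wx":0,"wy":0,"wz":0,"x":-0.1,"y":0.8,"z":0,"jaw":1},{"wx":0,"wy":0,"wz":0,"x":0,"y":0.4,"z":0,"jaw":1},{"wx":0,"wy":0,"wz":0,"x":0,"y":0,"z":0,"jaw":1},{"wx":0,"wy":0,"wz":0,"x":0,"y":0,"z":0,"jaw":1}]' 40
python3 - <<'E'
from h import *
cv2.imwrite("pics/s2.png",cam("side")["img"][:,:,::-1])
E
```

```text
time: 5.4
ee_pos: [0.447, 0.3214, 0.1583]
orientation: [0.215, 0.977, -0.0, 0.0]
contact_force: [0.4, 0.5, -3.1]
gripper_width: 0.0379
```

View pics/s2.png

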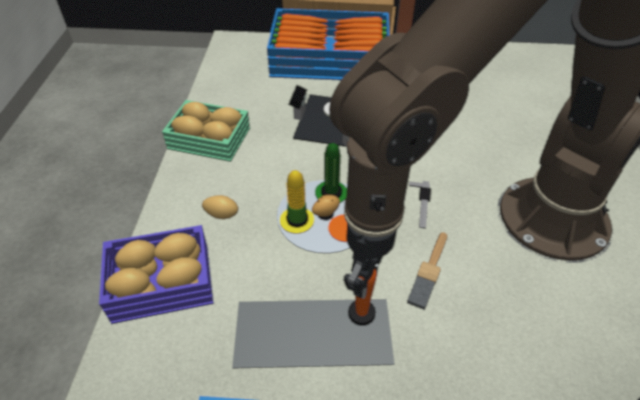

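```bash
python3 -m handwheel '[{"wx":0,"wy":0,"wz":0,"x":0,"y":0,"z":-1,"jaw":1},{"wx":0,"wy":0,"wz":0,"x":0,"y":0,"z":-1,"jaw":1},{"wx":0,"wy":0,"wz":0,"x":0,"y":0,"z":-1,"jaw":1},{"wx":0,"wy":0,"wz":0,"x":0,"y":0,"z":-1,"jaw":1},{"wx":0,"wy":0,"wz":0,"x":0,"y":0,"z":-0.6,"jaw":1},{"wx":0,"wy":0,"wz":0,"x":0,"y":0,"z":-0.4,"jaw":1},{"wx":0,"wy":0,"wz":0,"x":0,"y":0,"z":-0.1,"jaw":1},{"wx":0,"wy":0,"wz":0,"x":0,"y":0,"z":0,"jaw":1},{"wx":0,"wy":0,"wz":0,"x":0,"y":0,"z":0,"jaw":1}]' 40
```

```text
time: 6.35
ee_pos: [0.4468, 0.3228, 0.1077]
orientation: [0.214, 0.977, 0.0, 0.0]
contact_force: [-0.2, -0.7, -1.5]
gripper_width: 0.0384
```

```bash
python3 -m handwheel '[{"wx":0,"wy":0,"wz":0,"x":0,"y":0,"z":-0.1,"jaw":1},{"wx":0,"wy":0,"wz":0,"x":0,"y":0,"z":0,"jaw":1},{"wx":0,"wy":0,"wz":0,"x":0,"y":0,"z":0,"jaw":1}]' 40
```

```text
time: 6.65
ee_pos: [0.4466, 0.3227, 0.1065]
orientation: [0.214, 0.977, 0.0, 0.0]
contact_force: [-0.8, -0.2, -2.3]
gripper_width: 0.0377
```

```bash
python3 -m handwheel '[{"wx":0,"wy":0,"wz":0,"x":0,"y":0,"z":-0.1,"jaw":1},{"wx":0,"wy":0,"wz":0,"x":0,"y":0,"z":0,"jaw":1},{"wx":0,"wy":0,"wz":0,"x":0,"y":0,"z":0,"jaw":1}]' 40
```

```text
time: 6.95
ee_pos: [0.4468, 0.3227, 0.1056]
orientation: [0.214, 0.977, 0.0, 0.0]
contact_force: [-0.5, -1.2, 2.4]
gripper_width: 0.0375
```

```bash
python3 -m handwheel '[{"wx":0,"wy":0,"wz":0,"x":0,"y":0,"z":-0.1,"jaw":1},{"wx":0,"wy":0,"wz":0,"x":0,"y":0,"z":0,"jaw":1},{"wx":0,"wy":0,"wz":0,"x":0,"y":0,"z":0,"jaw":1}]' 40
```

```text
time: 7.25
ee_pos: [0.4473, 0.3226, 0.1055]
orientation: [0.214, 0.977, 0.001, 0.001]
contact_force: [-1.8, -3.5, 12.4]
gripper_width: 0.0378
```

Contact shows as +12 N at the predicted height. I'll release, rise, and go above the corn.

```bash
python3 -m handwheel '[{"wx":0,"wy":0,"wz":0,"x":0,"y":0,"z":0.1,"jaw":1},{"wx":0,"wy":0,"wz":0,"x":0,"y":0,"z":0,"jaw":0},{"wx":0,"wy":0,"wz":0,"x":0,"y":0,"z":0,"jaw":-1},{"wx":0,"wy":0,"wz":0,"x":0,"y":0,"z":0,"jaw":-1},{"wx":0,"wy":0,"wz":0,"x":0,"y":0,"z":0,"jaw":-1},{"wx":0,"wy":0,"wz":0,"x":0,"y":0,"z":0,"jaw":-1},{"wx":0,"wy":0,"wz":0,"x":0,"y":0,"z":0,"jaw":-1}]' 40;  python3 -m handwheel '[{"wx":0,"wy":0,"wz":0,"x":0,"y":0,"z":2,"jaw":-1},{"wx":0,"wy":0,"wz":0,"x":0,"y":0,"z":3,"jaw":-1},{"wx":0,"wy":0,"wz":0,"x":0,"y":0,"z":3,"jaw":-1},{"wx":0,"wy":0,"wz":0,"x":0,"y":0,"z":3,"jaw":-1},{"wx":0,"wy":0,"wz":0,"x":1,"y":-1.8,"z":0,"jaw":-1},{"wx":0,"wy":0,"wz":0,"x":2,"y":-3.6,"z":0,"jaw":-1},{"wx":0,"wy":0,"wz":0,"x":2,"y":-3.6,"z":0,"jaw":-1},{"wx":0,"wy":0,"wz":0,"x":2,"y":-3.6,"z":0,"jaw":-1},{"wx":0,"wy":0,"wz":0,"x":2,"y":-3.6,"z":0,"jaw":-1},{"wx":0,"wy":0,"wz":0,"x":2,"y":-3.6,"z":0,"jaw":-1},{"wx":0,"wy":0,"wz":0,"x":2,"y":-3.6,"z":0,"jaw":-1},{"wx":0,"wy":0,"wz":0,"x":1.5,"y":-2.7,"z":0,"jaw":-1},{"wx":0,"wy":0,"wz":0,"x":0.5,"y":-0.7,"z":0,"jaw":-1},{"wx":0,"wy":0,"wz":0,"x":0,"y":0,"z":0,"jaw":-1},{"wx":0,"wy":0,"wz":0,"x":0,"y":0,"z":0,"jaw":-1}]' 40
python3 - <<'E'
from h import *
cv2.imwrite("pics/s3.png",cam("side")["img"][:,:,::-1])
E
```

```text
time: 7.95
ee_pos: [0.4466, 0.3227, 0.1053]
orientation: [0.214, 0.977, 0.0, 0.0]
contact_force: [0.8, -0.4, -0.1]
gripper_width: 0.0855
time: 9.45
ee_pos: [0.5961, 0.0562, 0.2151]
orientation: [0.214, 0.977, 0.0, -0.0]
contact_force: [0.2, 0.5, -0.2]
gripper_width: 0.0855
```

View pics/s3.png

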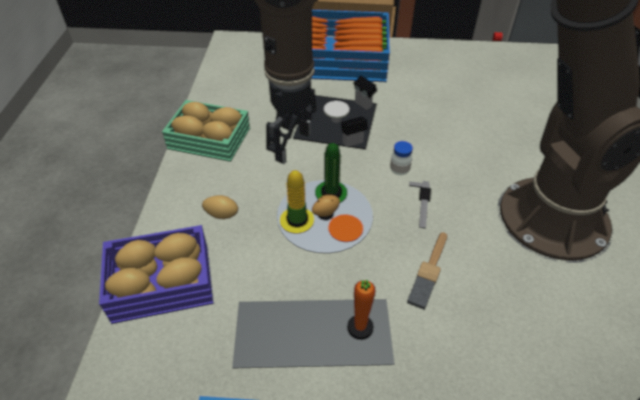

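The carrot stands upright on the mat, foot at (360,327). Next I grip the corn.

```bash
python3 -m handwheel '[{"wx":0,"wy":0,"wz":0,"x":0,"y":-0.1,"z":-2,"jaw":-1},{"wx":0,"wy":0,"wz":0,"x":0,"y":0,"z":-2.5,"jaw":-1},{"wx":0,"wy":0,"wz":0,"x":0,"y":0,"z":-2.5,"jaw":-1},{"wx":0,"wy":0,"wz":0,"x":0,"y":0,"z":-2.5,"jaw":-1},{"wx":0,"wy":0,"wz":0,"x":0,"y":0,"z":-2,"jaw":-1},{"wx":0,"wy":0,"wz":0,"x":0,"y":0,"z":-0.2,"jaw":-1},{"wx":0,"wy":0,"wz":0,"x":0,"y":0,"z":0,"jaw":-0.4},{"wx":0,"wy":0,"wz":0,"x":0,"y":0,"z":0,"jaw":0},{"wx":0,"wy":0,"wz":0,"x":0,"y":0,"z":0,"jaw":0.1},{"wx":0,"wy":0,"wz":0,"x":0,"y":0,"z":0,"jaw":0.2},{"wx":0,"wy":0,"wz":0,"x":0,"y":0,"z":0,"jaw":1},{"wx":0,"wy":0,"wz":0,"x":0,"y":0,"z":0,"jaw":1},{"wx":0,"wy":0,"wz":0,"x":0,"y":0,"z":0,"jaw":1},{"wx":0,"wy":0,"wz":0,"x":0,"y":0,"z":0,"jaw":1},{"wx":0,"wy":0,"wz":0,"x":0,"y":0,"z":0,"jaw":1}]' 40
```

```text
time: 11.0
ee_pos: [0.5974, 0.0534, 0.0997]
orientation: [0.214, 0.977, 0.0, 0.001]
contact_force: [-0.9, -0.7, 6.8]
gripper_width: 0.0376
```

```bash
python3 -m handwheel '[{"wx":0,"wy":0,"wz":0,"x":0,"y":0,"z":0.5,"jaw":1},{"wx":0,"wy":0,"wz":0,"x":0,"y":0,"z":1,"jaw":1},{"wx":0,"wy":0,"wz":0,"x":0,"y":0,"z":1.5,"jaw":1},{"wx":0,"wy":0,"wz":0,"x":0,"y":0,"z":1.5,"jaw":1},{"wx":0,"wy":0,"wz":0,"x":0,"y":0.5,"z":0.5,"jaw":1},{"wx":0,"wy":0,"wz":0,"x":0.2,"y":1.5,"z":0,"jaw":1},{"wx":0,"wy":0,"wz":0,"x":0.3,"y":2.8,"z":0,"jaw":1},{"wx":0,"wy":0,"wz":0,"x":0.3,"y":2.8,"z":0,"jaw":1},{"wx":0,"wy":0,"wz":0,"x":0.3,"y":2.8,"z":0,"jaw":1},{"wx":0,"wy":0,"wz":0,"x":0.3,"y":2.8,"z":0,"jaw":1},{"wx":0,"wy":0,"wz":0,"x":0.3,"y":2.8,"z":0,"jaw":1},{"wx":0,"wy":0,"wz":0,"x":0.3,"y":2.8,"z":0,"jaw":1},{"wx":0,"wy":0,"wz":0,"x":0.3,"y":2.8,"z":0,"jaw":1},{"wx":0,"wy":0,"wz":0,"x":0.3,"y":2.8,"z":0,"jaw":1},{"wx":0,"wy":0,"wz":0,"x":0.3,"y":2,"z":0,"jaw":1},{"wx":0,"wy":0,"wz":0,"x":0,"y":1.2,"z":0,"jaw":1},{"wx":0,"wy":0,"wz":0,"x":0,"y":0.5,"z":0,"jaw":1},{"wx":0,"wy":0,"wz":0,"x":0,"y":0,"z":0,"jaw":1},{"wx":0,"wy":0,"wz":0,"x":0,"y":0,"z":0,"jaw":1}]' 40
```

```text
time: 12.9
ee_pos: [0.6257, 0.3332, 0.1482]
orientation: [0.215, 0.977, -0.0, 0.0]
contact_force: [0.4, -0.6, -2.3]
gripper_width: 0.0377
```

```bash
python3 -m handwheel '[{"wx":0,"wy":0,"wz":0,"x":0,"y":0,"z":-1,"jaw":1},{"wx":0,"wy":0,"wz":0,"x":0,"y":0,"z":-1,"jaw":1},{"wx":0,"wy":0,"wz":0,"x":0,"y":0,"z":-1,"jaw":1},{"wx":0,"wy":0,"wz":0,"x":0,"y":0,"z":-1,"jaw":1},{"wx":0,"wy":0,"wz":0,"x":0,"y":0,"z":-0.6,"jaw":1},{"wx":0,"wy":0,"wz":0,"x":0,"y":0,"z":-0.4,"jaw":1},{"wx":0,"wy":0,"wz":0,"x":0,"y":0,"z":0,"jaw":1},{"wx":0,"wy":0,"wz":0,"x":0,"y":0,"z":0,"jaw":1}]' 40
```

```text
time: 13.7
ee_pos: [0.6258, 0.3348, 0.0986]
orientation: [0.214, 0.977, 0.0, 0.0]
contact_force: [-0.4, 0.1, -2.6]
gripper_width: 0.0379
```

```bash
python3 -m handwheel '[{"wx":0,"wy":0,"wz":0,"x":0,"y":0,"z":-0.1,"jaw":1},{"wx":0,"wy":0,"wz":0,"x":0,"y":0,"z":-0.1,"jaw":1},{"wx":0,"wy":0,"wz":0,"x":0,"y":0,"z":0,"jaw":1},{"wx":0,"wy":0,"wz":0,"x":0,"y":0,"z":0,"jaw":1}]' 40; python3 -m handwheel '[{"wx":0,"wy":0,"wz":0,"x":0,"y":0,"z":-0.1,"jaw":1},{"wx":0,"wy":0,"wz":0,"x":0,"y":0,"z":0,"jaw":1},{"wx":0,"wy":0,"wz":0,"x":0,"y":0,"z":0,"jaw":1}]' 40
```

```text
time: 14.1
ee_pos: [0.6256, 0.3347, 0.0964]
orientation: [0.214, 0.977, 0.0, 0.0]
contact_force: [0.1, -0.3, -2.4]
gripper_width: 0.038
time: 14.4
ee_pos: [0.6259, 0.3346, 0.0958]
orientation: [0.214, 0.977, 0.0, 0.0]
contact_force: [-1.1, -1.2, 3.5]
gripper_width: 0.0385
```

```bash
python3 -m handwheel '[{"wx":0,"wy":0,"wz":0,"x":0,"y":0,"z":0,"jaw":0},{"wx":0,"wy":0,"wz":0,"x":0,"y":0,"z":0,"jaw":-1},{"wx":0,"wy":0,"wz":0,"x":0,"y":0,"z":0,"jaw":-1},{"wx":0,"wy":0,"wz":0,"x":0,"y":0,"z":0,"jaw":-1},{"wx":0,"wy":0,"wz":0,"x":0,"y":0,"z":0,"jaw":-1},{"wx":0,"wy":0,"wz":0,"x":0,"y":0,"z":0,"jaw":-1}]' 40;  python3 -m handwheel '[{"wx":0,"wy":0,"wz":0,"x":0,"y":0,"z":2,"jaw":-1},{"wx":0,"wy":0,"wz":0,"x":0,"y":0,"z":3,"jaw":-1},{"wx":0,"wy":0,"wz":0,"x":0,"y":0,"z":3,"jaw":-1},{"wx":0,"wy":0,"wz":0,"x":0,"y":0,"z":3,"jaw":-1},{"wx":0,"wy":0,"wz":0,"x":-0.5,"y":-2,"z":0.5,"jaw":-1},{"wx":0,"wy":0,"wz":0,"x":-1,"y":-3.6,"z":0,"jaw":-1},{"wx":0,"wy":0,"wz":0,"x":-1,"y":-3.6,"z":0,"jaw":-1},{"wx":0,"wy":0,"wz":0,"x":-1,"y":-3.6,"z":0,"jaw":-1},{"wx":0,"wy":0,"wz":0,"x":-1,"y":-3.6,"z":0,"jaw":-1},{"wx":0,"wy":0,"wz":0,"x":-1,"y":-3.6,"z":0,"jaw":-1},{"wx":0,"wy":0,"wz":0,"x":-1,"y":-3.6,"z":0,"jaw":-1},{"wx":0,"wy":0,"wz":0,"x":-1,"y":-3.6,"z":0,"jaw":-1},{"wx":0,"wy":0,"wz":0,"x":-1,"y":-3.6,"z":0,"jaw":-1},{"wx":0,"wy":0,"wz":0,"x":-1,"y":-3.6,"z":0,"jaw":-1},{"wx":0,"wy":0,"wz":0,"x":-0.9,"y":-2.3,"z":0,"jaw":-1},{"wx":0,"wy":0,"wz":0,"x":0,"y":-0.4,"z":0,"jaw":-1},{"wx":0,"wy":0,"wz":0,"x":0,"y":0,"z":0,"jaw":-1},{"wx":0,"wy":0,"wz":0,"x":0,"y":0,"z":0,"jaw":-1}]' 40
python3 - <<'E'
from h import *
a=cam("side")["img"][:,:,::-1]
c=cam("wrist"); b=c["img"][:,:,::-1].copy()
for (X,Y,Z,r) in [(.522,-.037,.127,.0185),(.523,-.036,.007,.04),(.5965,.0544,.007,.04),(.485,.0727,.007,.04)]:
    cv2.polylines(b,[proj(c,circ(X,Y,Z,r)).astype(int)],True,(255,0,255),1)
cv2.imwrite("pics/s4.png",np.hstack([a[100:400,150:500],b[100:400,150:550]]))
E
```

```text
time: 15.0
ee_pos: [0.6256, 0.3347, 0.0953]
orientation: [0.214, 0.977, 0.0, -0.0]
contact_force: [-0.8, 0.1, -0.9]
gripper_width: 0.0854
time: 16.8
ee_pos: [0.5221, -0.0351, 0.2104]
orientation: [0.214, 0.977, 0.0, 0.0]
contact_force: [0.4, 0.4, -0.8]
gripper_width: 0.0857
```

View pics/s4.png

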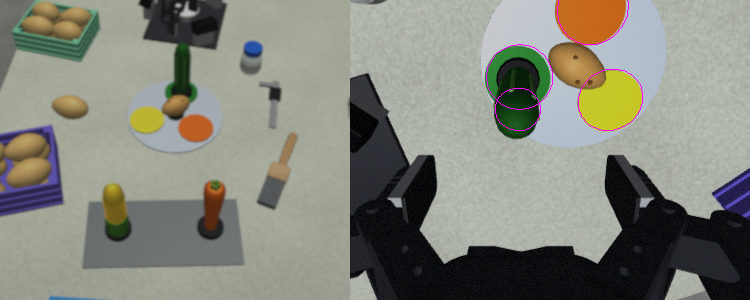

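The corn and carrot stand on the mat, and the cucumber projections match the wrist view. I'll grip the cucumber.

```bash
python3 -m handwheel '[{"wx":0,"wy":0,"wz":0,"x":0,"y":-0.1,"z":-2,"jaw":-1},{"wx":0,"wy":0,"wz":0,"x":0,"y":0,"z":-2.5,"jaw":-1},{"wx":0,"wy":0,"wz":0,"x":0,"y":0,"z":-2.5,"jaw":-1},{"wx":0,"wy":0,"wz":0,"x":0,"y":0,"z":-2.5,"jaw":-1},{"wx":0,"wy":0,"wz":0,"x":0,"y":0,"z":-1.5,"jaw":-1},{"wx":0,"wy":0,"wz":0,"x":0,"y":0,"z":-0.2,"jaw":-1},{"wx":0,"wy":0,"wz":0,"x":0,"y":0,"z":0,"jaw":-0.4},{"wx":0,"wy":0,"wz":0,"x":0,"y":0,"z":0,"jaw":0},{"wx":0,"wy":0,"wz":0,"x":0,"y":0,"z":0,"jaw":0.1},{"wx":0,"wy":0,"wz":0,"x":0,"y":0,"z":0,"jaw":0.2},{"wx":0,"wy":0,"wz":0,"x":0,"y":0,"z":0,"jaw":1},{"wx":0,"wy":0,"wz":0,"x":0,"y":0,"z":0,"jaw":1},{"wx":0,"wy":0,"wz":0,"x":0,"y":0,"z":0,"jaw":1},{"wx":0,"wy":0,"wz":0,"x":0,"y":0,"z":0,"jaw":1},{"wx":0,"wy":0,"wz":0,"x":0,"y":0,"z":0,"jaw":1}]' 40
```

```text
time: 18.4
ee_pos: [0.5222, -0.0376, 0.0993]
orientation: [0.214, 0.977, 0.0, 0.001]
contact_force: [-0.9, -1.6, 6.8]
gripper_width: 0.0359
```

```bash
python3 -m handwheel '[{"wx":0,"wy":0,"wz":0,"x":0,"y":0,"z":0.5,"jaw":1},{"wx":0,"wy":0,"wz":0,"x":0,"y":0,"z":1,"jaw":1},{"wx":0,"wy":0,"wz":0,"x":0,"y":0,"z":2,"jaw":1},{"wx":0,"wy":0,"wz":0,"x":0,"y":0,"z":2,"jaw":1},{"wx":0,"wy":0,"wz":0,"x":0,"y":0,"z":2,"jaw":1},{"wx":0,"wy":0,"wz":0,"x":0,"y":1,"z":0.5,"jaw":1},{"wx":0,"wy":0,"wz":0,"x":0.1,"y":2,"z":0,"jaw":1},{"wx":0,"wy":0,"wz":0,"x":0.1,"y":3,"z":0,"jaw":1},{"wx":0,"wy":0,"wz":0,"x":0.1,"y":3.5,"z":0,"jaw":1},{"wx":0,"wy":0,"wz":0,"x":0.2,"y":3.5,"z":0,"jaw":1},{"wx":0,"wy":0,"wz":0,"x":0.2,"y":3.5,"z":0,"jaw":1},{"wx":0,"wy":0,"wz":0,"x":0.2,"y":3.5,"z":0,"jaw":1},{"wx":0,"wy":0,"wz":0,"x":0.2,"y":3.5,"z":0,"jaw":1},{"wx":0,"wy":0,"wz":0,"x":0.2,"y":3.5,"z":0,"jaw":1},{"wx":0,"wy":0,"wz":0,"x":0.2,"y":3.5,"z":0,"jaw":1},{"wx":0,"wy":0,"wz":0,"x":0,"y":3,"z":0,"jaw":1},{"wx":0,"wy":0,"wz":0,"x":0,"y":2,"z":0,"jaw":1},{"wx":0,"wy":0,"wz":0,"x":0,"y":1,"z":0,"jaw":1},{"wx":0,"wy":0,"wz":0,"x":0,"y":0,"z":0,"jaw":1},{"wx":0,"wy":0,"wz":0,"x":0,"y":0,"z":0,"jaw":1}]' 40
```

```text
time: 20.4
ee_pos: [0.5369, 0.3259, 0.1782]
orientation: [0.215, 0.977, -0.001, 0.0]
contact_force: [-0.5, -1.3, -2.5]
gripper_width: 0.0358
```

```bash
python3 -m handwheel '[{"wx":0,"wy":0,"wz":0,"x":0,"y":0,"z":-1,"jaw":1},{"wx":0,"wy":0,"wz":0,"x":0,"y":0,"z":-2,"jaw":1},{"wx":0,"wy":0,"wz":0,"x":0,"y":0,"z":-2,"jaw":1},{"wx":0,"wy":0,"wz":0,"x":0,"y":0,"z":-1.5,"jaw":1},{"wx":0,"wy":0,"wz":0,"x":0,"y":0,"z":-1,"jaw":1},{"wx":0,"wy":0,"wz":0,"x":0,"y":0,"z":-0.5,"jaw":1},{"wx":0,"wy":0,"wz":0,"x":0,"y":0,"z":0,"jaw":1},{"wx":0,"wy":0,"wz":0,"x":0,"y":0,"z":0,"jaw":1}]' 40
```

```text
time: 21.2
ee_pos: [0.537, 0.3278, 0.0989]
orientation: [0.214, 0.977, 0.0, 0.0]
contact_force: [-0.5, -0.1, -2.0]
gripper_width: 0.0358
```

Contact is expected at z ≈ 0.0953.

```bash
python3 -m handwheel '[{"wx":0,"wy":0,"wz":0,"x":0,"y":0,"z":-0.1,"jaw":1},{"wx":0,"wy":0,"wz":0,"x":0,"y":0,"z":-0.1,"jaw":1},{"wx":0,"wy":0,"wz":0,"x":0,"y":0,"z":-0.1,"jaw":1},{"wx":0,"wy":0,"wz":0,"x":0,"y":0,"z":0,"jaw":1},{"wx":0,"wy":0,"wz":0,"x":0,"y":0,"z":0,"jaw":1}]' 40; python3 -m handwheel '[{"wx":0,"wy":0,"wz":0,"x":0,"y":0,"z":-0.1,"jaw":1},{"wx":0,"wy":0,"wz":0,"x":0,"y":0,"z":0,"jaw":1},{"wx":0,"wy":0,"wz":0,"x":0,"y":0,"z":0,"jaw":1}]' 40
```

```text
time: 21.7
ee_pos: [0.5367, 0.3278, 0.0954]
orientation: [0.214, 0.977, 0.0, 0.0]
contact_force: [-0.8, 0.8, -1.5]
gripper_width: 0.0359
time: 22.0
ee_pos: [0.537, 0.3277, 0.0954]
orientation: [0.214, 0.977, 0.0, 0.0]
contact_force: [-2.7, -0.7, 7.5]
gripper_width: 0.0359
```

```bash
python3 -m handwheel '[{"wx":0,"wy":0,"wz":0,"x":0,"y":0,"z":0.1,"jaw":0.2},{"wx":0,"wy":0,"wz":0,"x":0,"y":0,"z":0,"jaw":-0.4},{"wx":0,"wy":0,"wz":0,"x":0,"y":0,"z":0,"jaw":-1},{"wx":0,"wy":0,"wz":0,"x":0,"y":0,"z":0,"jaw":-1},{"wx":0,"wy":0,"wz":0,"x":0,"y":0,"z":0,"jaw":-1},{"wx":0,"wy":0,"wz":0,"x":0,"y":0,"z":0,"jaw":-1}]' 40;  python3 -m handwheel '[{"wx":0,"wy":0,"wz":0,"x":0,"y":0,"z":2,"jaw":-1},{"wx":0,"wy":0,"wz":0,"x":0,"y":0,"z":3,"jaw":-1},{"wx":0,"wy":0,"wz":0,"x":0,"y":0,"z":3,"jaw":-1},{"wx":0,"wy":0,"wz":0,"x":0,"y":0,"z":3,"jaw":-1},{"wx":0,"wy":0,"wz":0,"x":0,"y":-2,"z":0.5,"jaw":-1},{"wx":0,"wy":0,"wz":0,"x":0,"y":-3.6,"z":0,"jaw":-1},{"wx":0,"wy":0,"wz":0,"x":0,"y":-3.6,"z":0,"jaw":-1},{"wx":0,"wy":0,"wz":0,"x":0,"y":-3.6,"z":0,"jaw":-1},{"wx":0,"wy":0,"wz":0,"x":0,"y":-3.6,"z":0,"jaw":-1},{"wx":0,"wy":0,"wz":0,"x":0,"y":-3.6,"z":0,"jaw":-1},{"wx":0,"wy":0,"wz":0,"x":0,"y":-3.6,"z":0,"jaw":-1},{"wx":0,"wy":0,"wz":0,"x":0,"y":-3.6,"z":0,"jaw":-1},{"wx":0,"wy":0,"wz":0,"x":0,"y":-2,"z":0,"jaw":-1},{"wx":0,"wy":0,"wz":0,"x":0,"y":-0.4,"z":0,"jaw":-1},{"wx":0,"wy":0,"wz":0,"x":0,"y":0,"z":0,"jaw":-1},{"wx":0,"wy":0,"wz":0,"x":0,"y":0,"z":0,"jaw":-1}]' 40
python3 - <<'E'
from h import *
import pickle
I={n:cam(n) for n in("scene","side","wrist")}
pickle.dump(I,open("I5.pkl","wb"))
a=I["side"]["img"][:,:,::-1];b=I["scene"]["img"][:,:,::-1];w=I["wrist"]["img"][:,:,::-1]
cv2.imwrite("pics/s5.png",np.hstack([a[140:380,220:420],b[140:380,270:520]]))
cv2.imwrite("pics/w5.png",w)
E
```

```text
time: 22.6
ee_pos: [0.5366, 0.3276, 0.0953]
orientation: [0.214, 0.977, -0.0, -0.0]
contact_force: [-0.4, 0.2, -0.7]
gripper_width: 0.0854
time: 24.2
ee_pos: [0.5364, 0.0329, 0.2101]
orientation: [0.214, 0.977, 0.0, -0.0]
contact_force: [-1.0, 1.3, -0.8]
gripper_width: 0.0854
```

View pics/s5.png

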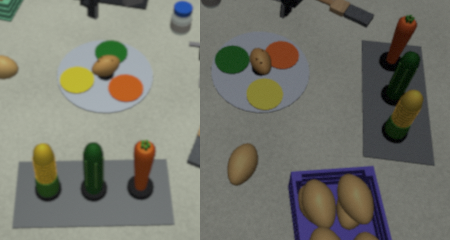

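View pics/w5.png

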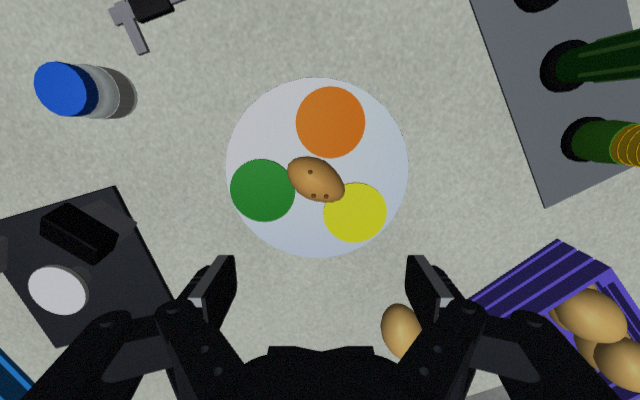

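All three vegetables stand on the mat. The potato is clear, with its long ends near (290,163) and (343,196) in the wrist image. I'll fit its position and yaw.

```bash
cat > pot.py <<'E'
from h import *
from scipy.optimize import minimize
import pickle
I=pickle.load(open("I5.pkl","rb"))
boxes={"wrist":(280,150,352,210),"side":(308,186,346,222),"scene":(314,180,346,218)}
M={}
for n,(x0,y0,x1,y1) in boxes.items():
    h=cv2.cvtColor(I[n]["img"],cv2.COLOR_RGB2HSV)[y0:y1,x0:x1]
    m=((h[...,0]>9)&(h[...,0]<22)&(h[...,1]>90)&(h[...,2]>35)).astype(np.uint8)
    if n!="wrist" :pass
    k,l,s,c=cv2.connectedComponentsWithStats(m); i=1+np.argmax(s[1:,4]); M[n]=(l==i)
    print(n,s[i],c[i]+[x0,y0])
    cv2.imwrite(f"pics/m_{n}.png",cv2.resize((l==i).astype(np.uint8)*255,None,fx=4,fy=4))
t=np.linspace(0,np.pi,15);p=np.linspace(0,2*np.pi,30);T,P=np.meshgrid(t,p)
U=np.c_[(np.sin(T)*np.cos(P)).ravel()*.036,(np.sin(T)*np.sin(P)).ravel()*.0225,(np.cos(T)).ravel()*.0215]
def sil(c,v):
    ca,sa=np.cos(v[2]),np.sin(v[2]); X=U@np.array([[ca,-sa,0],[sa,ca,0],[0,0,1]]).T+[v[0],v[1],.0335]
    return cv2.convexHull(proj(c,X).astype(np.float32))[:,0]
def cost(v,names):
    e=0
    for n in names:
        x0,y0,x1,y1=boxes[n]; m=np.zeros(M[n].shape,np.uint8)
        cv2.fillPoly(m,[((sil(I[n],v)-[x0,y0])*16).astype(int)],1,shift=4)
        e+=(m.astype(bool)^M[n]).sum()/M[n].sum()
    return e
for names in (["wrist"],["side"],["scene"],["wrist","side","scene"]):
    b=min((minimize(cost,[.535,.0305,a],args=(names,),method="Nelder-Mead",options=dict(initial_simplex=[[.535,.0305,a],[.54,.0305,a],[.535,.036,a],[.535,.0305,a+.4]])) for a in np.arange(0,3.1,.4)),key=lambda r:r.fun)
    print(names,b.x.round(4),np.degrees(b.x[2]).round(1),b.fun)
E
python3 pot.py
```

```text
wrist [   7    7   57   45 1882] [315.11424017 179.14718385]
side [  5  10  26  21 396] [325.40151515 205.65656566]
scene [  6   4  26  30 529] [332.89981096 199.28355388]
['wrist'] [0.5321 0.0303 0.5877] 33.7 0.08873538788522849
['side'] [0.5327 0.0307 4.0952] 234.6 0.16414141414141414
['scene'] [0.5278 0.031  0.369 ] 21.1 0.2438563327032136
['wrist', 'side', 'scene'] [0.5317 0.0313 0.7422] 42.5 0.5808404309310315
```

```bash
cat >> pot.py <<'E'
out=[]
for n in("wrist","side","scene"):
    x0,y0,x1,y1=boxes[n];x0-=10;y0-=10;x1+=10;y1+=10;k=300/(y1-y0)
    im=cv2.resize(I[n]["img"][y0:y1,x0:x1,::-1],None,fx=k,fy=k,interpolation=cv2.INTER_CUBIC)
    for v,col in(([.5325,.0308,np.radians(34)],(255,0,255)),([.5325,.0308,np.radians(46)],(255,255,0))):
        cv2.polylines(im,[((sil(I[n],v)+.5-[x0,y0])*k).astype(int)],True,col,1)
    out.append(im[:300,:265*2])
h=min(i.shape[0] for i in out); cv2.imwrite("pics/pov.png",cv2.resize(np.hstack([i[:h] for i in out]),(800,int(h*800/sum(i.shape[1] for i in out)))))
E
python3 pot.py >/dev/null
```

```text
(no output)
```

View pics/pov.png

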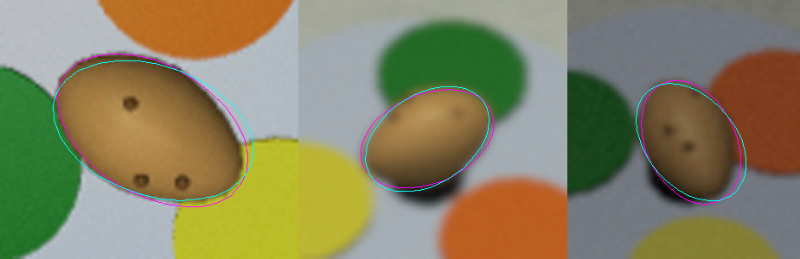

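Run:
```python
from h import *
cs=cam("scene");cd=cam("side")
c=np.array([.524,-.3155])
for n,a,b in(("A",(232,115),(512,95)),("B",(552,215),(447,335)),("C",(180,437),(108,160))):
    for p in(ray(cs,120+a[0]/5,110+a[1]/5,.07),ray(cd,280+b[0]/6,70+b[1]/6,.07)):
        d=p-c; print(n,p.round(3),np.hypot(*d).round(3),np.degrees(np.arctan2(d[1],d[0])).round())
print(bot.get_obs()["q"])
```

```text
A [ 0.452 -0.388] 0.102 -135.0
A [ 0.448 -0.39 ] 0.106 -135.0
B [ 0.478 -0.219] 0.107 116.0
B [ 0.474 -0.214] 0.113 116.0
C [ 0.633 -0.329] 0.11 -7.0
C [ 0.63  -0.327] 0.106 -6.0
[-0.42859284  0.31682541  0.34897782  1.8368842  -0.12637276  1.00955648
  1.11229861]
```

```bash
python3 -m handwheel '[{"wx":0,"wy":0,"wz":7.6,"x":-0.1,"y":-0.1,"z":0,"jaw":-1},{"wx":0,"wy":0,"wz":7.6,"x":-0.1,"y":-0.1,"z":0,"jaw":-1},{"wx":0,"wy":0,"wz":7.6,"x":-0.1,"y":0,"z":0,"jaw":-1},{"wx":0,"wy":0,"wz":7.6,"x":-0.1,"y":0,"z":0,"jaw":-1},{"wx":0,"wy":0,"wz":7.6,"x":0,"y":0,"z":0,"jaw":-1},{"wx":0,"wy":0,"wz":7.6,"x":0,"y":0,"z":0,"jaw":-1},{"wx":0,"wy":0,"wz":7.6,"x":0,"y":0,"z":0,"jaw":-1},{"wx":0,"wy":0,"wz":7.6,"x":0,"y":0,"z":0,"jaw":-1},{"wx":0,"wy":0,"wz":0,"x":0,"y":0,"z":-3,"jaw":-1},{"wx":0,"wy":0,"wz":0,"x":0,"y":0,"z":-3,"jaw":-1},{"wx":0,"wy":0,"wz":0,"x":0,"y":0,"z":-1,"jaw":-1},{"wx":0,"wy":0,"wz":0,"x":0,"y":0,"z":0,"jaw":-1},{"wx":0,"wy":0,"wz":0,"x":0,"y":0,"z":0,"jaw":-1}]' 40
python3 - <<'E'
from h import *
from scipy.spatial.transform import Rotation as R
o=bot.get_obs(); A=R.from_quat(o["orientation"]).as_matrix(); print(np.degrees(np.arctan2(A[1,1],A[0,1])),A[:,2])
w=cam("wrist")
c=w;im=c["img"][:,:,::-1].copy()
cv2.imwrite("pics/w6.png",im)
E
```

```text
time: 25.75
ee_pos: [0.5332, 0.0299, 0.1412]
orientation: [-0.31, 0.951, -0.0, 0.0]
contact_force: [1.1, -0.2, 0.3]
gripper_width: 0.0854
126.0649587174614 [ 9.30388252e-04  1.48903027e-04 -9.99999556e-01]
```

View pics/w6.png

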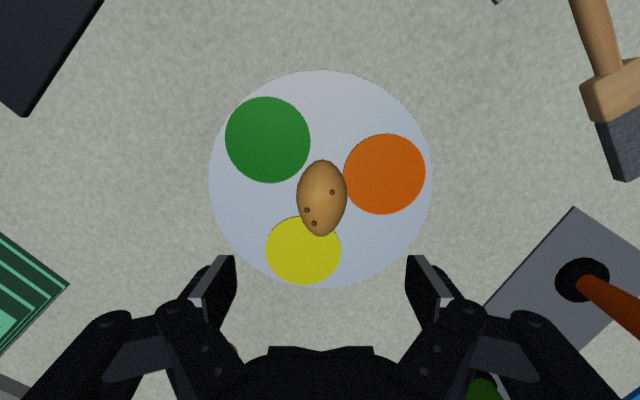

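In the wrist image the potato sits midway between the fingers at (321,198), with its long axis vertical, so it is square to the jaws. I'll descend and grip.

```bash
python3 -m handwheel '[{"wx":0,"wy":0,"wz":0,"x":-0.1,"y":0,"z":-2,"jaw":-1},{"wx":0,"wy":0,"wz":0,"x":0,"y":0,"z":-2.5,"jaw":-1},{"wx":0,"wy":0,"wz":0,"x":0,"y":0,"z":-2.5,"jaw":-1},{"wx":0,"wy":0,"wz":0,"x":0,"y":0,"z":-2.5,"jaw":-1},{"wx":0,"wy":0,"wz":0,"x":0,"y":0,"z":-2,"jaw":-1},{"wx":0,"wy":0,"wz":0,"x":0,"y":0,"z":-1,"jaw":-1},{"wx":0,"wy":0,"wz":0,"x":0,"y":0,"z":0,"jaw":-1},{"wx":0,"wy":0,"wz":0,"x":0,"y":0,"z":0,"jaw":-0.4},{"wx":0,"wy":0,"wz":0,"x":0,"y":0,"z":0,"jaw":-0.2},{"wx":0,"wy":0,"wz":0,"x":0,"y":0,"z":0,"jaw":-0.1},{"wx":0,"wy":0,"wz":0,"x":0,"y":0,"z":0,"jaw":0},{"wx":0,"wy":0,"wz":0,"x":0,"y":0,"z":0,"jaw":1},{"wx":0,"wy":0,"wz":0,"x":0,"y":0,"z":0,"jaw":1},{"wx":0,"wy":0,"wz":0,"x":0,"y":0,"z":0,"jaw":1},{"wx":0,"wy":0,"wz":0,"x":0,"y":0,"z":0,"jaw":1},{"wx":0,"wy":0,"wz":0,"x":0,"y":0,"z":0,"jaw":1}]' 40
```

```text
time: 27.4
ee_pos: [0.5322, 0.0299, 0.0167]
orientation: [-0.309, 0.951, 0.0, 0.001]
contact_force: [-3.3, 0.4, 10.6]
gripper_width: 0.0448
```

```bash
python3 -m handwheel '[{"wx":0,"wy":0,"wz":0,"x":0,"y":0,"z":0.5,"jaw":1},{"wx":0,"wy":0,"wz":0,"x":0,"y":0,"z":1,"jaw":1},{"wx":0,"wy":0,"wz":0,"x":0,"y":0,"z":1.5,"jaw":1},{"wx":0,"wy":0,"wz":0,"x":0,"y":0,"z":2,"jaw":1},{"wx":0,"wy":0,"wz":0,"x":0,"y":0,"z":2,"jaw":1},{"wx":0,"wy":0,"wz":0,"x":0,"y":0,"z":2,"jaw":1},{"wx":0,"wy":0,"wz":0,"x":0,"y":0,"z":2,"jaw":1},{"wx":0,"wy":0,"wz":0,"x":0,"y":0,"z":2,"jaw":1},{"wx":0,"wy":0,"wz":0,"x":0,"y":0,"z":1,"jaw":1},{"wx":0,"wy":0,"wz":0,"x":0,"y":0,"z":0,"jaw":1},{"wx":0,"wy":0,"wz":0,"x":0,"y":0,"z":0,"jaw":1}]' 40
python3 - <<'E'
from h import *
cv2.imwrite("pics/s7.png",cam("side")["img"][100:300,200:500,::-1])
E
```

```text
time: 28.5
ee_pos: [0.5312, 0.0296, 0.1549]
orientation: [-0.31, 0.951, 0.0, -0.0]
contact_force: [-0.5, 0.6, -2.3]
gripper_width: 0.0443
```

View pics/s7.png

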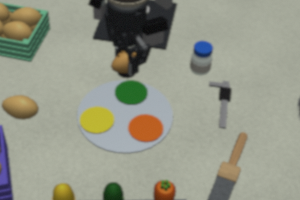

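The potato is held, at (122,62) in the crop, and level. I'll carry it to the fixture and turn the jaws by −46° so the fingers come down between the cameras.

```bash
python3 -m handwheel '[{"wx":0,"wy":0,"wz":-2,"x":0,"y":-1,"z":0,"jaw":1},{"wx":0,"wy":0,"wz":-4,"x":-0.1,"y":-2,"z":0,"jaw":1},{"wx":0,"wy":0,"wz":-4,"x":-0.1,"y":-3,"z":0,"jaw":1},{"wx":0,"wy":0,"wz":-4,"x":-0.1,"y":-3,"z":0,"jaw":1},{"wx":0,"wy":0,"wz":-4,"x":-0.1,"y":-3,"z":0,"jaw":1},{"wx":0,"wy":0,"wz":-4,"x":-0.1,"y":-3,"z":0,"jaw":1},{"wx":0,"wy":0,"wz":-4,"x":-0.1,"y":-3,"z":0,"jaw":1},{"wx":0,"wy":0,"wz":-4,"x":-0.1,"y":-3,"z":0,"jaw":1},{"wx":0,"wy":0,"wz":-4,"x":0,"y":-3,"z":0,"jaw":1},{"wx":0,"wy":0,"wz":-4,"x":0,"y":-3,"z":0,"jaw":1},{"wx":0,"wy":0,"wz":-4,"x":0,"y":-3,"z":0,"jaw":1},{"wx":0,"wy":0,"wz":-4,"x":0,"y":-2.5,"z":0,"jaw":1},{"wx":0,"wy":0,"wz":0,"x":0,"y":-1.5,"z":0,"jaw":1},{"wx":0,"wy":0,"wz":0,"x":0,"y":-0.5,"z":0,"jaw":1},{"wx":0,"wy":0,"wz":0,"x":0,"y":0,"z":0,"jaw":1},{"wx":0,"wy":0,"wz":0,"x":0,"y":0,"z":0,"jaw":1},{"wx":0,"wy":0,"wz":0,"x":0,"y":0,"z":0,"jaw":1}]' 40
python3 - <<'E'
from h import *
cs,cd=cam("scene"),cam("side")
o=[]
for c,(x,y,w,h) in((cs,(120,60,140,150)),(cd,(280,20,120,130))):
    k=400/h; o.append(cv2.resize(c["img"][y:y+h,x:x+w,::-1],None,fx=k,fy=k,interpolation=cv2.INTER_CUBIC)[:400])
cv2.imwrite("pics/s8.png",np.hstack(o))
E
```

```text
time: 30.25
ee_pos: [0.525, -0.3138, 0.1553]
orientation: [0.086, 0.996, 0.0, -0.0]
contact_force: [1.1, 0.6, -1.7]
gripper_width: 0.0446
```

View pics/s8.png

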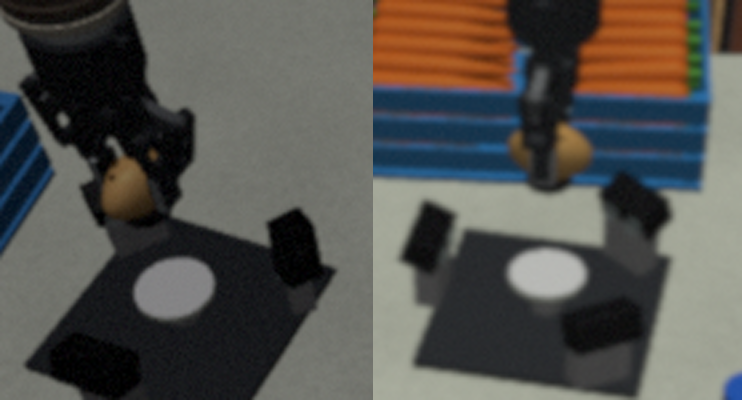

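```bash
python3 -m handwheel '[{"wx":0,"wy":0,"wz":0,"x":-0.1,"y":-0.1,"z":-1,"jaw":1},{"wx":0,"wy":0,"wz":0,"x":0,"y":0,"z":-2,"jaw":1},{"wx":0,"wy":0,"wz":0,"x":0,"y":0,"z":-2,"jaw":1},{"wx":0,"wy":0,"wz":0,"x":0,"y":0,"z":-1.5,"jaw":1},{"wx":0,"wy":0,"wz":0,"x":0,"y":0,"z":-1.5,"jaw":1},{"wx":0,"wy":0,"wz":0,"x":0,"y":0,"z":-1,"jaw":1},{"wx":0,"wy":0,"wz":0,"x":0,"y":0,"z":-0.3,"jaw":1},{"wx":0,"wy":0,"wz":0,"x":0,"y":0,"z":0,"jaw":1},{"wx":0,"wy":0,"wz":0,"x":0,"y":0,"z":0,"jaw":1}]' 40
python3 - <<'E'
from h import *
cs,cd=cam("scene"),cam("side")
o=[]
for c,(x,y,w,h) in((cs,(140,110,100,90)),(cd,(295,60,80,80))):
    k=400/h; o.append(cv2.resize(c["img"][y:y+h,x:x+w,::-1],None,fx=k,fy=k,interpolation=cv2.INTER_CUBIC)[:400,:390])
cv2.imwrite("pics/s9.png",np.hstack(o))
E
```

```text
time: 31.25
ee_pos: [0.524, -0.3167, 0.0629]
orientation: [0.087, 0.996, -0.0, 0.0]
contact_force: [0.3, -0.3, -1.8]
gripper_width: 0.0447
```

View pics/s9.png

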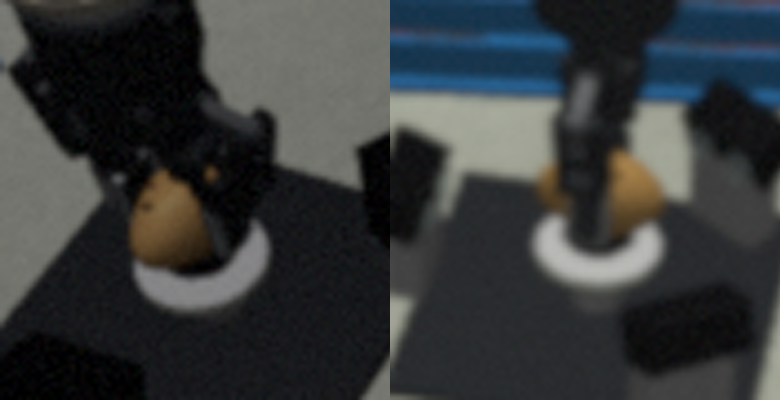

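The potato looks centred over the white disc in both views. I'll lower it to contact, expected at z ≈ 0.0577.

```bash
python3 -m handwheel '[{"wx":0,"wy":0,"wz":0,"x":0,"y":0,"z":-0.2,"jaw":1},{"wx":0,"wy":0,"wz":0,"x":0,"y":0,"z":-0.1,"jaw":1},{"wx":0,"wy":0,"wz":0,"x":0,"y":0,"z":-0.1,"jaw":1},{"wx":0,"wy":0,"wz":0,"x":0,"y":0,"z":0,"jaw":1},{"wx":0,"wy":0,"wz":0,"x":0,"y":0,"z":0,"jaw":1}]' 40; python3 -m handwheel '[{"wx":0,"wy":0,"wz":0,"x":0,"y":0,"z":-0.1,"jaw":1},{"wx":0,"wy":0,"wz":0,"x":0,"y":0,"z":0,"jaw":1},{"wx":0,"wy":0,"wz":0,"x":0,"y":0,"z":0,"jaw":1}]' 40
```

```text
time: 31.85
ee_pos: [0.5236, -0.3164, 0.0583]
orientation: [0.087, 0.996, 0.0, -0.0]
contact_force: [0.4, 0.9, -1.3]
gripper_width: 0.0442
time: 32.15
ee_pos: [0.5236, -0.3164, 0.0578]
orientation: [0.087, 0.996, 0.0, 0.0]
contact_force: [-2.1, 1.1, 6.5]
gripper_width: 0.0445
```

```bash
python3 -m handwheel '[{"wx":0,"wy":0,"wz":0,"x":0,"y":0,"z":0,"jaw":0},{"wx":0,"wy":0,"wz":0,"x":0,"y":0,"z":0,"jaw":-0.4},{"wx":0,"wy":0,"wz":0,"x":0,"y":0,"z":0,"jaw":-1},{"wx":0,"wy":0,"wz":0,"x":0,"y":0,"z":0,"jaw":-1},{"wx":0,"wy":0,"wz":0,"x":0,"y":0,"z":0,"jaw":-1},{"wx":0,"wy":0,"wz":0,"x":0,"y":0,"z":0,"jaw":-1},{"wx":0,"wy":0,"wz":0,"x":0,"y":0,"z":2,"jaw":-1},{"wx":0,"wy":0,"wz":0,"x":0,"y":0,"z":3,"jaw":-1},{"wx":0,"wy":0,"wz":0,"x":0,"y":0,"z":3,"jaw":-1},{"wx":0,"wy":0,"wz":0,"x":0,"y":0,"z":3,"jaw":-1},{"wx":0,"wy":0,"wz":0,"x":0,"y":0,"z":3,"jaw":-1},{"wx":0,"wy":0,"wz":0,"x":0,"y":0,"z":1.2,"jaw":-1},{"wx":0,"wy":0,"wz":0,"x":0,"y":0,"z":0,"jaw":-1}]' 40;python3 -m handwheel '[{"wx":0,"wy":0,"wz":0,"x":0,"y":2,"z":0,"jaw":-1},{"wx":0,"wy":0,"wz":0,"x":0.1,"y":3.5,"z":0,"jaw":-1},{"wx":0,"wy":0,"wz":0,"x":0.1,"y":4,"z":0,"jaw":-1},{"wx":0,"wy":0,"wz":0,"x":0.1,"y":4,"z":0,"jaw":-1},{"wx":0,"wy":0,"wz":0,"x":0.1,"y":4,"z":0,"jaw":-1},{"wx":0,"wy":0,"wz":0,"x":0.1,"y":4,"z":0,"jaw":-1},{"wx":0,"wy":0,"wz":0,"x":0.1,"y":4,"z":0,"jaw":-1},{"wx":0,"wy":0,"wz":0,"x":0.1,"y":4,"z":0,"jaw":-1},{"wx":0,"wy":0,"wz":0,"x":0.1,"y":4,"z":0,"jaw":-1},{"wx":0,"wy":0,"wz":0,"x":0.1,"y":4,"z":0,"jaw":-1},{"wx":0,"wy":0,"wz":0,"x":0.1,"y":4,"z":0,"jaw":-1},{"wx":0,"wy":0,"wz":0,"x":0.1,"y":4,"z":0,"jaw":-1},{"wx":0,"wy":0,"wz":0,"x":0.1,"y":4,"z":0,"jaw":-1},{"wx":0,"wy":0,"wz":0,"x":0.1,"y":4,"z":0,"jaw":-1},{"wx":0,"wy":0,"wz":0,"x":0,"y":4,"z":0,"jaw":-1},{"wx":0,"wy":0,"wz":0,"x":0,"y":4,"z":0,"jaw":-1},{"wx":0,"wy":0,"wz":0,"x":0,"y":2,"z":0,"jaw":-1},{"wx":0,"wy":0,"wz":0,"x":0,"y":0.8,"z":0,"jaw":-1},{"wx":0,"wy":0,"wz":0,"x":0,"y":0,"z":0,"jaw":-1},{"wx":0,"wy":0,"wz":0,"x":0,"y":0,"z":0,"jaw":-1}]' 40
cat > chk.py <<'E'
from h import *
import sys,pickle
n=sys.argv[1]
I={k:cam(k) for k in("scene","side","wrist")}
pickle.dump(I,open("I.pkl","wb"))
o=[]
def dr(c,x,y,w,h,k):
    im=cv2.resize(c["img"][y:y+h,x:x+w,::-1],None,fx=k,fy=k,interpolation=cv2.INTER_CUBIC)
    for a in sys.argv[2:]:
        v=[float(s) for s in a.split(",")]
        cv2.polylines(im,[((proj(c,circ(*v))+.5-[x,y])*k).astype(int)],True,(255,0,255),1)
    return im
cv2.imwrite(f"pics/{n}s.png",dr(I["scene"],120,100,400,200,2)); cv2.imwrite(f"pics/{n}d.png",dr(I["side"],210,60,200,320,1.8)); cv2.imwrite(f"pics/{n}w.png",dr(I["wrist"],0,0,640,400,1))
E
python3 chk.py k1 .524,-.3155,.045,.034 .524,-.3155,.053,.02
```

```text
time: 33.45
ee_pos: [0.5244, -0.3169, 0.2109]
orientation: [0.087, 0.996, -0.0, 0.002]
contact_force: [-0.1, 0.4, -0.2]
gripper_width: 0.0857
time: 35.45
ee_pos: [0.537, 0.3243, 0.2089]
orientation: [0.088, 0.996, -0.001, -0.0]
contact_force: [0.7, -0.3, 0.1]
gripper_width: 0.0855
```

View pics/k1s.png

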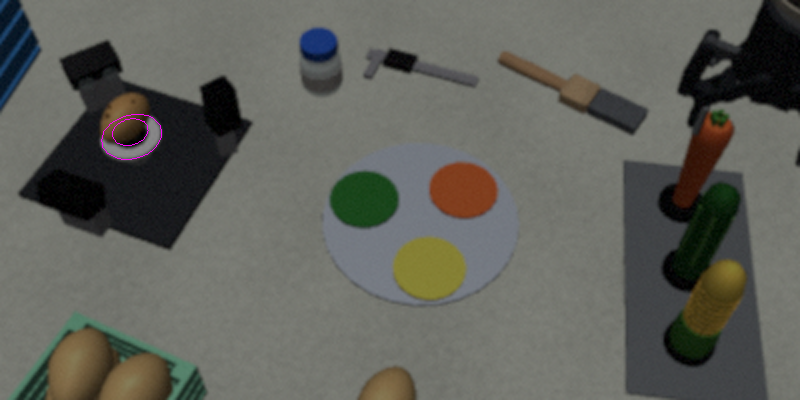

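View pics/k1d.png

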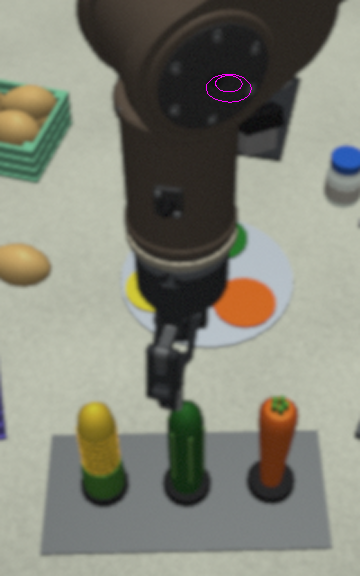

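View pics/k1w.png

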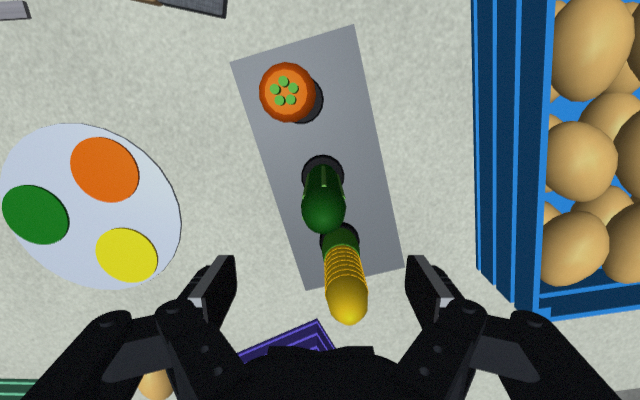

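The potato stands upright on the white disc, with its foot inside the rim near scene (184,167). The mat pieces are unmoved. I'll now put the cucumber back.

```bash
python3 -m handwheel '[{"wx":0,"wy":0,"wz":0,"x":0,"y":0.2,"z":-2,"jaw":-1},{"wx":0,"wy":0,"wz":0,"x":0,"y":0,"z":-2.5,"jaw":-1},{"wx":0,"wy":0,"wz":0,"x":0,"y":0,"z":-2.5,"jaw":-1},{"wx":0,"wy":0,"wz":0,"x":0,"y":0,"z":-2.5,"jaw":-1},{"wx":0,"wy":0,"wz":0,"x":0,"y":0,"z":-1.5,"jaw":-1},{"wx":0,"wy":0,"wz":0,"x":0,"y":0,"z":-0.3,"jaw":-1},{"wx":0,"wy":0,"wz":0,"x":0,"y":0,"z":0,"jaw":-0.4},{"wx":0,"wy":0,"wz":0,"x":0,"y":0,"z":0,"jaw":0},{"wx":0,"wy":0,"wz":0,"x":0,"y":0,"z":0,"jaw":0.1},{"wx":0,"wy":0,"wz":0,"x":0,"y":0,"z":0,"jaw":0.2},{"wx":0,"wy":0,"wz":0,"x":0,"y":0,"z":0,"jaw":1},{"wx":0,"wy":0,"wz":0,"x":0,"y":0,"z":0,"jaw":1},{"wx":0,"wy":0,"wz":0,"x":0,"y":0,"z":0,"jaw":1},{"wx":0,"wy":0,"wz":0,"x":0,"y":0,"z":0,"jaw":1},{"wx":0,"wy":0,"wz":0,"x":0,"y":0,"z":0,"jaw":1}]' 40
```

```text
time: 37.1
ee_pos: [0.5373, 0.3284, 0.0975]
orientation: [0.087, 0.996, 0.0, 0.001]
contact_force: [-1.1, -1.9, 6.9]
gripper_width: 0.0356
```

```bash
python3 -m handwheel '[{"wx":0,"wy":0,"wz":0,"x":0,"y":0,"z":0.5,"jaw":1},{"wx":0,"wy":0,"wz":0,"x":0,"y":0,"z":1,"jaw":1},{"wx":0,"wy":0,"wz":0,"x":0,"y":0,"z":2,"jaw":1},{"wx":0,"wy":0,"wz":0,"x":0,"y":0,"z":2,"jaw":1},{"wx":0,"wy":0,"wz":0,"x":0,"y":-1,"z":0.5,"jaw":1},{"wx":0,"wy":0,"wz":0,"x":-0.1,"y":-2,"z":0,"jaw":1},{"wx":0,"wy":0,"wz":0,"x":-0.1,"y":-3,"z":0,"jaw":1},{"wx":0,"wy":0,"wz":0,"x":-0.1,"y":-3.5,"z":0,"jaw":1},{"wx":0,"wy":0,"wz":0,"x":-0.2,"y":-3.5,"z":0,"jaw":1},{"wx":0,"wy":0,"wz":0,"x":-0.2,"y":-3.5,"z":0,"jaw":1},{"wx":0,"wy":0,"wz":0,"x":-0.2,"y":-3.5,"z":0,"jaw":1},{"wx":0,"wy":0,"wz":0,"x":-0.2,"y":-3.5,"z":0,"jaw":1},{"wx":0,"wy":0,"wz":0,"x":-0.2,"y":-3.5,"z":0,"jaw":1},{"wx":0,"wy":0,"wz":0,"x":-0.1,"y":-3.5,"z":0,"jaw":1},{"wx":0,"wy":0,"wz":0,"x":0,"y":-3,"z":0,"jaw":1},{"wx":0,"wy":0,"wz":0,"x":0,"y":-2,"z":0,"jaw":1},{"wx":0,"wy":0,"wz":0,"x":0,"y":-0.9,"z":0,"jaw":1},{"wx":0,"wy":0,"wz":0,"x":0,"y":0,"z":0,"jaw":1},{"wx":0,"wy":0,"wz":0,"x":0,"y":0,"z":0,"jaw":1},{"wx":0,"wy":0,"wz":0,"x":0,"y":0,"z":0,"jaw":1}]' 40; python3 -m handwheel '[{"wx":0,"wy":0,"wz":0,"x":0,"y":0,"z":-1,"jaw":1},{"wx":0,"wy":0,"wz":0,"x":0,"y":0,"z":-1,"jaw":1},{"wx":0,"wy":0,"wz":0,"x":0,"y":0,"z":-1,"jaw":1},{"wx":0,"wy":0,"wz":0,"x":0,"y":0,"z":-0.8,"jaw":1},{"wx":0,"wy":0,"wz":0,"x":0,"y":0,"z":0,"jaw":1},{"wx":0,"wy":0,"wz":0,"x":0,"y":0,"z":0,"jaw":1},{"wx":0,"wy":0,"wz":0,"x":0,"y":0,"z":0,"jaw":1}]' 40; python3 chk.py k2 .523,-.036,.007,.04 .523,-.036,.024,.026
```

```text
time: 39.1
ee_pos: [0.5224, -0.034, 0.1561]
orientation: [0.086, 0.996, 0.0, -0.0]
contact_force: [0.6, -0.0, -1.9]
gripper_width: 0.0355
time: 39.8
ee_pos: [0.5229, -0.0354, 0.1186]
orientation: [0.087, 0.996, 0.0, 0.0]
contact_force: [1.0, 0.0, -2.0]
gripper_width: 0.036
```

View pics/k2s.png

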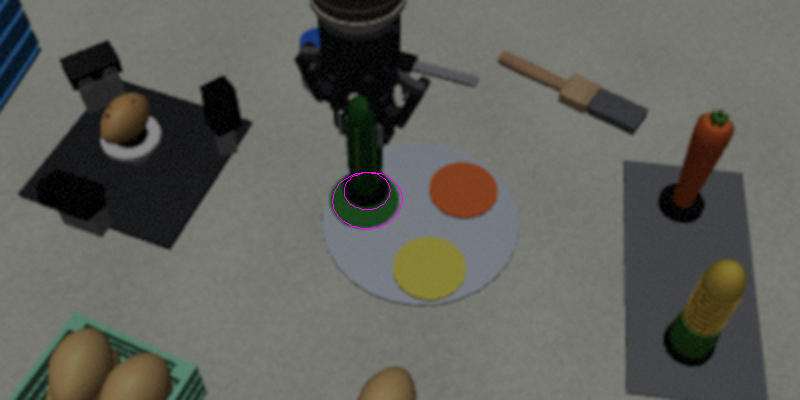

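View pics/k2d.png

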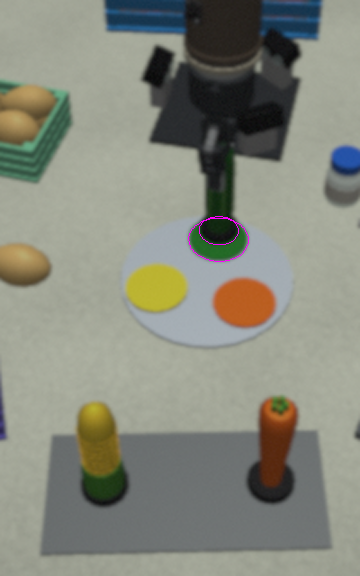

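The cucumber is centred over its disc in both views. I'll lower it the last 17 mm.

```bash
python3 -m handwheel '[{"wx":0,"wy":0,"wz":0,"x":0,"y":0,"z":-0.6,"jaw":1},{"wx":0,"wy":0,"wz":0,"x":0,"y":0,"z":-0.5,"jaw":1},{"wx":0,"wy":0,"wz":0,"x":0,"y":0,"z":-0.3,"jaw":1},{"wx":0,"wy":0,"wz":0,"x":0,"y":0,"z":-0.1,"jaw":1},{"wx":0,"wy":0,"wz":0,"x":0,"y":0,"z":-0.1,"jaw":1},{"wx":0,"wy":0,"wz":0,"x":0,"y":0,"z":0,"jaw":1},{"wx":0,"wy":0,"wz":0,"x":0,"y":0,"z":0,"jaw":1}]' 40; python3 -m handwheel '[{"wx":0,"wy":0,"wz":0,"x":0,"y":0,"z":-0.1,"jaw":1},{"wx":0,"wy":0,"wz":0,"x":0,"y":0,"z":0,"jaw":1},{"wx":0,"wy":0,"wz":0,"x":0,"y":0,"z":0,"jaw":1}]' 40
```

```text
time: 40.65
ee_pos: [0.5227, -0.0354, 0.1024]
orientation: [0.087, 0.996, 0.0, 0.0]
contact_force: [0.1, -0.1, -1.9]
gripper_width: 0.0359
time: 40.95
ee_pos: [0.5228, -0.0354, 0.1015]
orientation: [0.087, 0.996, 0.0, 0.0]
contact_force: [0.2, -0.7, 0.5]
gripper_width: 0.0357
```

```bash
python3 -m handwheel '[{"wx":0,"wy":0,"wz":0,"x":0,"y":0,"z":-0.05,"jaw":1},{"wx":0,"wy":0,"wz":0,"x":0,"y":0,"z":0,"jaw":1},{"wx":0,"wy":0,"wz":0,"x":0,"y":0,"z":0,"jaw":0.2},{"wx":0,"wy":0,"wz":0,"x":0,"y":0,"z":0,"jaw":-0.4},{"wx":0,"wy":0,"wz":0,"x":0,"y":0,"z":0,"jaw":-1},{"wx":0,"wy":0,"wz":0,"x":0,"y":0,"z":0,"jaw":-1},{"wx":0,"wy":0,"wz":0,"x":0,"y":0,"z":0,"jaw":-1},{"wx":0,"wy":0,"wz":0,"x":0,"y":0,"z":0,"jaw":-1},{"wx":0,"wy":0,"wz":0,"x":0,"y":0,"z":2,"jaw":-1},{"wx":0,"wy":0,"wz":0,"x":0,"y":0,"z":3,"jaw":-1},{"wx":0,"wy":0,"wz":0,"x":0,"y":0,"z":3,"jaw":-1},{"wx":0,"wy":0,"wz":0,"x":0,"y":0,"z":2.8,"jaw":-1}]' 40
python3 -m handwheel '[{"wx":0,"wy":0,"wz":0,"x":-0.4,"y":2,"z":0,"jaw":-1},{"wx":0,"wy":0,"wz":0,"x":-0.7,"y":3.5,"z":0,"jaw":-1},{"wx":0,"wy":0,"wz":0,"x":-0.8,"y":3.6,"z":0,"jaw":-1},{"wx":0,"wy":0,"wz":0,"x":-0.8,"y":3.6,"z":0,"jaw":-1},{"wx":0,"wy":0,"wz":0,"x":-0.8,"y":3.6,"z":0,"jaw":-1},{"wx":0,"wy":0,"wz":0,"x":-0.8,"y":3.6,"z":0,"jaw":-1},{"wx":0,"wy":0,"wz":0,"x":-0.8,"y":3.6,"z":0,"jaw":-1},{"wx":0,"wy":0,"wz":0,"x":-0.8,"y":3.6,"z":0,"jaw":-1},{"wx":0,"wy":0,"wz":0,"x":-0.8,"y":3.6,"z":0,"jaw":-1},{"wx":0,"wy":0,"wz":0,"x":-0.8,"y":3.6,"z":0,"jaw":-1},{"wx":0,"wy":0,"wz":0,"x":-0.1,"y":1.2,"z":0,"jaw":-1},{"wx":0,"wy":0,"wz":0,"x":0,"y":0.3,"z":0,"jaw":-1},{"wx":0,"wy":0,"wz":0,"x":0,"y":0,"z":0,"jaw":-1},{"wx":0,"wy":0,"wz":0,"x":0,"y":0,"z":0,"jaw":-1}]' 40;  python3 chk.py k3 .523,-.036,.007,.04 .523,-.036,.017,.026 .447,.3227,.133,.0195
```

```text
time: 42.15
ee_pos: [0.5225, -0.0355, 0.2101]
orientation: [0.087, 0.996, -0.0, 0.0]
contact_force: [0.8, 0.7, 0.5]
gripper_width: 0.0858
time: 43.55
ee_pos: [0.4473, 0.3208, 0.2088]
orientation: [0.088, 0.996, -0.0, 0.0]
contact_force: [0.2, -0.4, 0.1]
gripper_width: 0.0853
```

View pics/k3s.png

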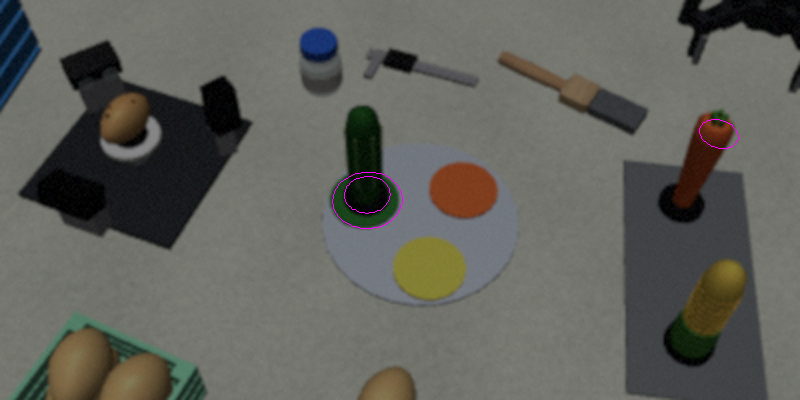

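View pics/k3w.png

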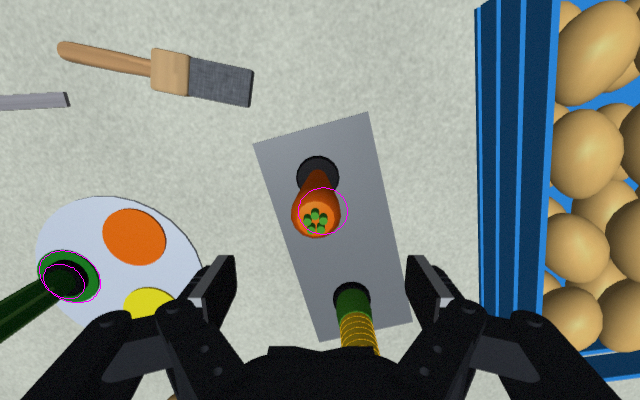

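The cucumber stands on green. Next is the carrot.

```bash
python3 -m handwheel '[{"wx":0,"wy":0,"wz":0,"x":0,"y":0,"z":-2,"jaw":-1},{"wx":0,"wy":0,"wz":0,"x":0,"y":0,"z":-2.5,"jaw":-1},{"wx":0,"wy":0,"wz":0,"x":0,"y":0,"z":-2.5,"jaw":-1},{"wx":0,"wy":0,"wz":0,"x":0,"y":0,"z":-2,"jaw":-1},{"wx":0,"wy":0,"wz":0,"x":0,"y":0,"z":-1.2,"jaw":-1},{"wx":0,"wy":0,"wz":0,"x":0,"y":0,"z":-0.3,"jaw":-1},{"wx":0,"wy":0,"wz":0,"x":0,"y":0,"z":0,"jaw":-0.4},{"wx":0,"wy":0,"wz":0,"x":0,"y":0,"z":0,"jaw":0},{"wx":0,"wy":0,"wz":0,"x":0,"y":0,"z":0,"jaw":0.1},{"wx":0,"wy":0,"wz":0,"x":0,"y":0,"z":0,"jaw":0.2},{"wx":0,"wy":0,"wz":0,"x":0,"y":0,"z":0,"jaw":1},{"wx":0,"wy":0,"wz":0,"x":0,"y":0,"z":0,"jaw":1},{"wx":0,"wy":0,"wz":0,"x":0,"y":0,"z":0,"jaw":1},{"wx":0,"wy":0,"wz":0,"x":0,"y":0,"z":0,"jaw":1},{"wx":0,"wy":0,"wz":0,"x":0,"y":0,"z":0,"jaw":1}]' 40
```

```text
time: 45.2
ee_pos: [0.4472, 0.3224, 0.1048]
orientation: [0.087, 0.996, 0.0, 0.001]
contact_force: [-0.3, -1.8, 6.2]
gripper_width: 0.0383
```

```bash
python3 -m handwheel '[{"wx":0,"wy":0,"wz":0,"x":0,"y":0,"z":0.5,"jaw":1},{"wx":0,"wy":0,"wz":0,"x":0,"y":0,"z":1,"jaw":1},{"wx":0,"wy":0,"wz":0,"x":0,"y":0,"z":2,"jaw":1},{"wx":0,"wy":0,"wz":0,"x":0,"y":0,"z":1.5,"jaw":1},{"wx":0,"wy":0,"wz":0,"x":0,"y":-0.5,"z":0.5,"jaw":1},{"wx":0,"wy":0,"wz":0,"x":0.2,"y":-1.5,"z":0,"jaw":1},{"wx":0,"wy":0,"wz":0,"x":0.4,"y":-2.5,"z":0,"jaw":1},{"wx":0,"wy":0,"wz":0,"x":0.4,"y":-2.5,"z":0,"jaw":1},{"wx":0,"wy":0,"wz":0,"x":0.4,"y":-2.5,"z":0,"jaw":1},{"wx":0,"wy":0,"wz":0,"x":0.4,"y":-2.5,"z":0,"jaw":1},{"wx":0,"wy":0,"wz":0,"x":0.4,"y":-2.5,"z":0,"jaw":1},{"wx":0,"wy":0,"wz":0,"x":0.4,"y":-2.5,"z":0,"jaw":1},{"wx":0,"wy":0,"wz":0,"x":0.4,"y":-2.5,"z":0,"jaw":1},{"wx":0,"wy":0,"wz":0,"x":0.4,"y":-2.5,"z":0,"jaw":1},{"wx":0,"wy":0,"wz":0,"x":0.3,"y":-1.8,"z":0,"jaw":1},{"wx":0,"wy":0,"wz":0,"x":0.1,"y":-0.8,"z":0,"jaw":1},{"wx":0,"wy":0,"wz":0,"x":0,"y":-0.4,"z":0,"jaw":1},{"wx":0,"wy":0,"wz":0,"x":0,"y":0,"z":0,"jaw":1},{"wx":0,"wy":0,"wz":0,"x":0,"y":0,"z":0,"jaw":1}]' 40; python3 -m handwheel '[{"wx":0,"wy":0,"wz":0,"x":0,"y":0,"z":-1,"jaw":1},{"wx":0,"wy":0,"wz":0,"x":0,"y":0,"z":-1,"jaw":1},{"wx":0,"wy":0,"wz":0,"x":0,"y":0,"z":-1,"jaw":1},{"wx":0,"wy":0,"wz":0,"x":0,"y":0,"z":-0.5,"jaw":1},{"wx":0,"wy":0,"wz":0,"x":0,"y":0,"z":0,"jaw":1},{"wx":0,"wy":0,"wz":0,"x":0,"y":0,"z":0,"jaw":1},{"wx":0,"wy":0,"wz":0,"x":0,"y":0,"z":0,"jaw":1}]' 40; python3 chk.py k4 .485,.0727,.007,.04 .485,.0727,.024,.026
```

```text
time: 47.1
ee_pos: [0.4843, 0.0735, 0.1587]
orientation: [0.086, 0.996, 0.0, -0.0]
contact_force: [0.1, 0.3, -3.1]
gripper_width: 0.0382
time: 47.8
ee_pos: [0.4849, 0.0727, 0.1241]
orientation: [0.087, 0.996, 0.0, 0.0]
contact_force: [0.2, -0.1, -3.3]
gripper_width: 0.038
```

View pics/k4s.png

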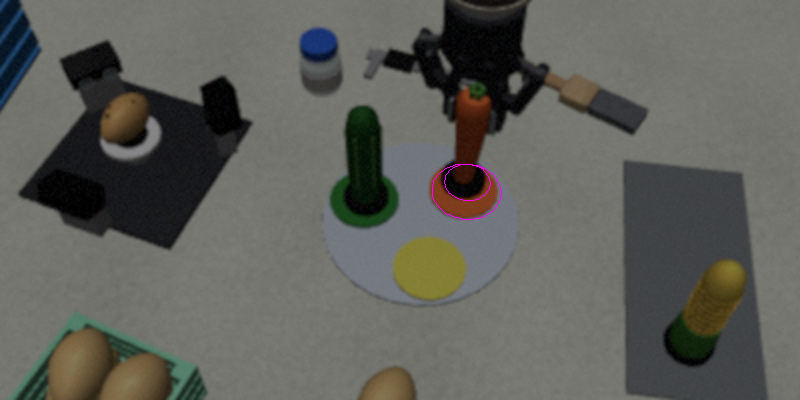

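View pics/k4d.png

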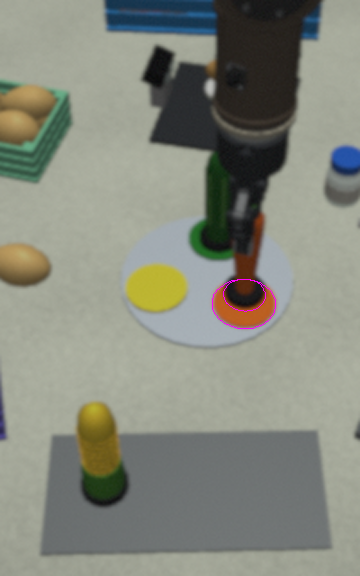

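The carrot is centred over orange. I'll lower it 15 mm.

```bash
python3 -m handwheel '[{"wx":0,"wy":0,"wz":0,"x":0,"y":0,"z":-0.5,"jaw":1},{"wx":0,"wy":0,"wz":0,"x":0,"y":0,"z":-0.5,"jaw":1},{"wx":0,"wy":0,"wz":0,"x":0,"y":0,"z":-0.2,"jaw":1},{"wx":0,"wy":0,"wz":0,"x":0,"y":0,"z":-0.1,"jaw":1},{"wx":0,"wy":0,"wz":0,"x":0,"y":0,"z":-0.1,"jaw":1},{"wx":0,"wy":0,"wz":0,"x":0,"y":0,"z":0,"jaw":1},{"wx":0,"wy":0,"wz":0,"x":0,"y":0,"z":0,"jaw":1}]' 40; python3 -m handwheel '[{"wx":0,"wy":0,"wz":0,"x":0,"y":0,"z":-0.1,"jaw":1},{"wx":0,"wy":0,"wz":0,"x":0,"y":0,"z":0,"jaw":1},{"wx":0,"wy":0,"wz":0,"x":0,"y":0,"z":0,"jaw":1}]' 40
```

```text
time: 48.65
ee_pos: [0.4847, 0.0726, 0.1099]
orientation: [0.087, 0.996, 0.0, 0.0]
contact_force: [0.7, -0.0, -2.9]
gripper_width: 0.0383
time: 48.95
ee_pos: [0.4847, 0.0727, 0.1089]
orientation: [0.087, 0.996, 0.0, 0.0]
contact_force: [0.4, -0.6, -1.5]
gripper_width: 0.038
```

```bash
python3 -m handwheel '[{"wx":0,"wy":0,"wz":0,"x":0,"y":0,"z":-0.1,"jaw":1},{"wx":0,"wy":0,"wz":0,"x":0,"y":0,"z":0,"jaw":1},{"wx":0,"wy":0,"wz":0,"x":0,"y":0,"z":0,"jaw":1}]' 40
```

```text
time: 49.25
ee_pos: [0.4855, 0.0725, 0.1087]
orientation: [0.087, 0.996, 0.0, 0.001]
contact_force: [0.1, -2.0, 7.7]
gripper_width: 0.0377
```

```bash
python3 -m handwheel '[{"wx":0,"wy":0,"wz":0,"x":0,"y":0,"z":0.05,"jaw":0.2},{"wx":0,"wy":0,"wz":0,"x":0,"y":0,"z":0,"jaw":-0.4},{"wx":0,"wy":0,"wz":0,"x":0,"y":0,"z":0,"jaw":-1},{"wx":0,"wy":0,"wz":0,"x":0,"y":0,"z":0,"jaw":-1},{"wx":0,"wy":0,"wz":0,"x":0,"y":0,"z":0,"jaw":-1},{"wx":0,"wy":0,"wz":0,"x":0,"y":0,"z":0,"jaw":-1},{"wx":0,"wy":0,"wz":0,"x":0,"y":0,"z":2,"jaw":-1},{"wx":0,"wy":0,"wz":0,"x":0,"y":0,"z":3,"jaw":-1},{"wx":0,"wy":0,"wz":0,"x":0,"y":0,"z":3,"jaw":-1},{"wx":0,"wy":0,"wz":0,"x":0,"y":0,"z":2,"jaw":-1}]' 40
python3 -m handwheel '[{"wx":0,"wy":0,"wz":0,"x":1,"y":2,"z":0,"jaw":-1},{"wx":0,"wy":0,"wz":0,"x":1.7,"y":3,"z":0,"jaw":-1},{"wx":0,"wy":0,"wz":0,"x":1.8,"y":3.4,"z":0,"jaw":-1},{"wx":0,"wy":0,"wz":0,"x":1.8,"y":3.4,"z":0,"jaw":-1},{"wx":0,"wy":0,"wz":0,"x":1.8,"y":3.4,"z":0,"jaw":-1},{"wx":0,"wy":0,"wz":0,"x":1.8,"y":3.4,"z":0,"jaw":-1},{"wx":0,"wy":0,"wz":0,"x":1.8,"y":3.4,"z":0,"jaw":-1},{"wx":0,"wy":0,"wz":0,"x":1.5,"y":2.6,"z":0,"jaw":-1},{"wx":0,"wy":0,"wz":0,"x":0.7,"y":1.2,"z":0,"jaw":-1},{"wx":0,"wy":0,"wz":0,"x":0.2,"y":0.4,"z":0,"jaw":-1},{"wx":0,"wy":0,"wz":0,"x":0,"y":0,"z":0,"jaw":-1},{"wx":0,"wy":0,"wz":0,"x":0,"y":0,"z":0,"jaw":-1}]' 40;  python3 chk.py k5 .485,.0727,.007,.04 .485,.0727,.017,.026 .626,.3347,.115,.0195
```

```text
time: 50.25
ee_pos: [0.4851, 0.0727, 0.2103]
orientation: [0.087, 0.996, 0.0, 0.001]
contact_force: [0.5, -1.0, -0.7]
gripper_width: 0.0853
time: 51.45
ee_pos: [0.6255, 0.3333, 0.2083]
orientation: [0.087, 0.996, -0.0, -0.0]
contact_force: [0.1, -0.1, 0.3]
gripper_width: 0.0854
```

View pics/k5s.png

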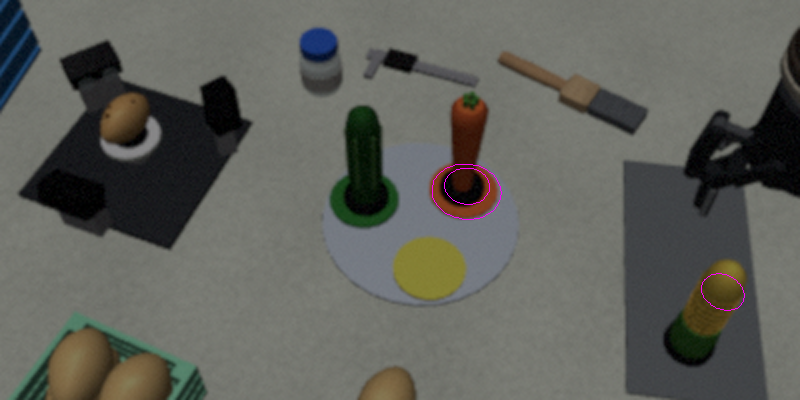

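View pics/k5w.png

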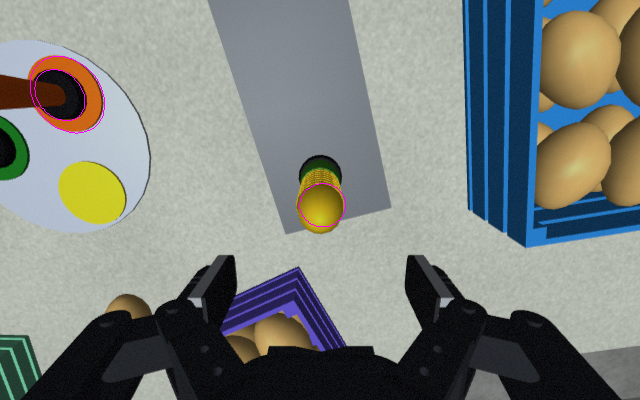

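The carrot stands upright inside orange. The corn is lined up, so I'll grip it.

```bash
python3 -m handwheel '[{"wx":0,"wy":0,"wz":0,"x":0,"y":0,"z":-2,"jaw":-1},{"wx":0,"wy":0,"wz":0,"x":0,"y":0,"z":-2.5,"jaw":-1},{"wx":0,"wy":0,"wz":0,"x":0,"y":0,"z":-2.5,"jaw":-1},{"wx":0,"wy":0,"wz":0,"x":0,"y":0,"z":-2.5,"jaw":-1},{"wx":0,"wy":0,"wz":0,"x":0,"y":0,"z":-1.7,"jaw":-1},{"wx":0,"wy":0,"wz":0,"x":0,"y":0,"z":-0.3,"jaw":-1},{"wx":0,"wy":0,"wz":0,"x":0,"y":0,"z":0,"jaw":-0.4},{"wx":0,"wy":0,"wz":0,"x":0,"y":0,"z":0,"jaw":0},{"wx":0,"wy":0,"wz":0,"x":0,"y":0,"z":0,"jaw":0.1},{"wx":0,"wy":0,"wz":0,"x":0,"y":0,"z":0,"jaw":0.2},{"wx":0,"wy":0,"wz":0,"x":0,"y":0,"z":0,"jaw":1},{"wx":0,"wy":0,"wz":0,"x":0,"y":0,"z":0,"jaw":1},{"wx":0,"wy":0,"wz":0,"x":0,"y":0,"z":0,"jaw":1},{"wx":0,"wy":0,"wz":0,"x":0,"y":0,"z":0,"jaw":1},{"wx":0,"wy":0,"wz":0,"x":0,"y":0,"z":0,"jaw":1}]' 40
```

```text
time: 53.1
ee_pos: [0.6264, 0.3345, 0.0948]
orientation: [0.087, 0.996, 0.0, 0.001]
contact_force: [-1.1, -2.2, 6.4]
gripper_width: 0.0373
```

```bash
python3 -m handwheel '[{"wx":0,"wy":0,"wz":0,"x":0,"y":0,"z":0.5,"jaw":1},{"wx":0,"wy":0,"wz":0,"x":0,"y":0,"z":1,"jaw":1},{"wx":0,"wy":0,"wz":0,"x":0,"y":0,"z":2,"jaw":1},{"wx":0,"wy":0,"wz":0,"x":0,"y":0,"z":1.5,"jaw":1},{"wx":0,"wy":0,"wz":0,"x":0,"y":-0.5,"z":0.5,"jaw":1},{"wx":0,"wy":0,"wz":0,"x":-0.2,"y":-1.5,"z":0,"jaw":1},{"wx":0,"wy":0,"wz":0,"x":-0.3,"y":-2.8,"z":0,"jaw":1},{"wx":0,"wy":0,"wz":0,"x":-0.3,"y":-2.8,"z":0,"jaw":1},{"wx":0,"wy":0,"wz":0,"x":-0.3,"y":-2.8,"z":0,"jaw":1},{"wx":0,"wy":0,"wz":0,"x":-0.3,"y":-2.8,"z":0,"jaw":1},{"wx":0,"wy":0,"wz":0,"x":-0.3,"y":-2.8,"z":0,"jaw":1},{"wx":0,"wy":0,"wz":0,"x":-0.3,"y":-2.8,"z":0,"jaw":1},{"wx":0,"wy":0,"wz":0,"x":-0.3,"y":-2.8,"z":0,"jaw":1},{"wx":0,"wy":0,"wz":0,"x":-0.3,"y":-2.8,"z":0,"jaw":1},{"wx":0,"wy":0,"wz":0,"x":-0.3,"y":-2,"z":0,"jaw":1},{"wx":0,"wy":0,"wz":0,"x":-0.1,"y":-1.2,"z":0,"jaw":1},{"wx":0,"wy":0,"wz":0,"x":0,"y":-0.4,"z":0,"jaw":1},{"wx":0,"wy":0,"wz":0,"x":0,"y":0,"z":0,"jaw":1},{"wx":0,"wy":0,"wz":0,"x":0,"y":0,"z":0,"jaw":1}]' 40; python3 -m handwheel '[{"wx":0,"wy":0,"wz":0,"x":0,"y":0,"z":-1,"jaw":1},{"wx":0,"wy":0,"wz":0,"x":0,"y":0,"z":-1,"jaw":1},{"wx":0,"wy":0,"wz":0,"x":0,"y":0,"z":-1,"jaw":1},{"wx":0,"wy":0,"wz":0,"x":0,"y":0,"z":-0.5,"jaw":1},{"wx":0,"wy":0,"wz":0,"x":0,"y":0,"z":0,"jaw":1},{"wx":0,"wy":0,"wz":0,"x":0,"y":0,"z":0,"jaw":1},{"wx":0,"wy":0,"wz":0,"x":0,"y":0,"z":0,"jaw":1}]' 40; python3 chk.py k6 .5965,.0544,.007,.04 .5965,.0544,.022,.026
```

```text
time: 55.0
ee_pos: [0.5956, 0.056, 0.1482]
orientation: [0.086, 0.996, 0.0, -0.0]
contact_force: [-0.8, 0.2, -2.8]
gripper_width: 0.0381
time: 55.7
ee_pos: [0.5959, 0.0546, 0.1137]
orientation: [0.087, 0.996, 0.0, 0.0]
contact_force: [0.3, 0.0, -3.0]
gripper_width: 0.0378
```

View pics/k6s.png

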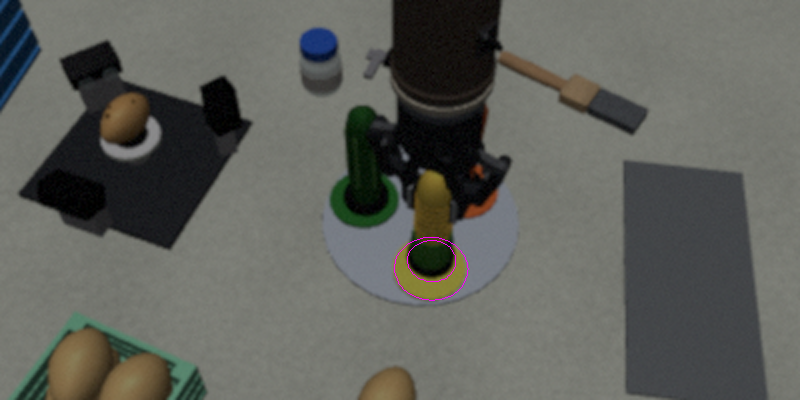

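View pics/k6d.png

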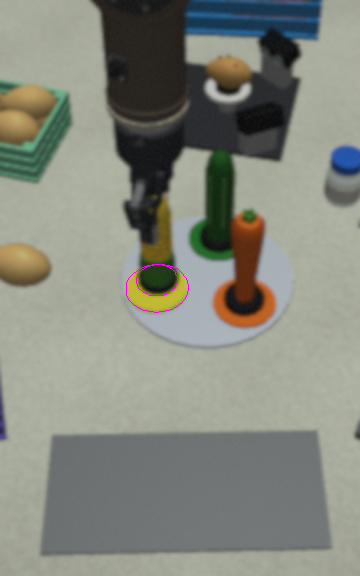

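```bash
python3 -m handwheel '[{"wx":0,"wy":0,"wz":0,"x":0,"y":0,"z":-0.5,"jaw":1},{"wx":0,"wy":0,"wz":0,"x":0,"y":0,"z":-0.5,"jaw":1},{"wx":0,"wy":0,"wz":0,"x":0,"y":0,"z":-0.2,"jaw":1},{"wx":0,"wy":0,"wz":0,"x":0,"y":0,"z":-0.1,"jaw":1},{"wx":0,"wy":0,"wz":0,"x":0,"y":0,"z":-0.1,"jaw":1},{"wx":0,"wy":0,"wz":0,"x":0,"y":0,"z":0,"jaw":1},{"wx":0,"wy":0,"wz":0,"x":0,"y":0,"z":0,"jaw":1}]' 40; python3 -m handwheel '[{"wx":0,"wy":0,"wz":0,"x":0,"y":0,"z":-0.1,"jaw":1},{"wx":0,"wy":0,"wz":0,"x":0,"y":0,"z":0,"jaw":1},{"wx":0,"wy":0,"wz":0,"x":0,"y":0,"z":0,"jaw":1}]' 40
```

```text
time: 56.55
ee_pos: [0.5957, 0.0546, 0.0994]
orientation: [0.087, 0.996, 0.0, 0.0]
contact_force: [-0.2, 0.0, -2.2]
gripper_width: 0.0377
time: 56.85
ee_pos: [0.5959, 0.0546, 0.0988]
orientation: [0.087, 0.996, 0.0, 0.0]
contact_force: [-1.1, 0.6, 3.7]
gripper_width: 0.0377
```

The corn has made contact. I'll release it, rise and back away clear of everything.

```bash
python3 -m handwheel '[{"wx":0,"wy":0,"wz":0,"x":0,"y":0,"z":0,"jaw":0.2},{"wx":0,"wy":0,"wz":0,"x":0,"y":0,"z":0,"jaw":-0.4},{"wx":0,"wy":0,"wz":0,"x":0,"y":0,"z":0,"jaw":-1},{"wx":0,"wy":0,"wz":0,"x":0,"y":0,"z":0,"jaw":-1},{"wx":0,"wy":0,"wz":0,"x":0,"y":0,"z":0,"jaw":-1},{"wx":0,"wy":0,"wz":0,"x":0,"y":0,"z":0,"jaw":-1},{"wx":0,"wy":0,"wz":0,"x":0,"y":0,"z":2,"jaw":-1},{"wx":0,"wy":0,"wz":0,"x":0,"y":0,"z":3,"jaw":-1},{"wx":0,"wy":0,"wz":0,"x":0,"y":0,"z":3,"jaw":-1},{"wx":0,"wy":0,"wz":0,"x":0,"y":0,"z":3,"jaw":-1},{"wx":0,"wy":0,"wz":0,"x":0,"y":0,"z":1,"jaw":-1}]' 40
python3 -m handwheel '[{"wx":0,"wy":0,"wz":0,"x":0,"y":2,"z":0,"jaw":-1},{"wx":0,"wy":0,"wz":0,"x":-0.5,"y":3,"z":0,"jaw":-1},{"wx":0,"wy":0,"wz":0,"x":-1,"y":3,"z":0,"jaw":-1},{"wx":0,"wy":0,"wz":0,"x":-1,"y":3,"z":0,"jaw":-1},{"wx":0,"wy":0,"wz":0,"x":-1,"y":3,"z":0,"jaw":-1},{"wx":0,"wy":0,"wz":0,"x":-1,"y":3,"z":0,"jaw":-1},{"wx":0,"wy":0,"wz":0,"x":-1,"y":3,"z":0,"jaw":-1},{"wx":0,"wy":0,"wz":0,"x":-1,"y":3,"z":0,"jaw":-1},{"wx":0,"wy":0,"wz":0,"x":-1,"y":2,"z":0,"jaw":-1},{"wx":0,"wy":0,"wz":0,"x":0,"y":0,"z":0,"jaw":-1},{"wx":0,"wy":0,"wz":0,"x":0,"y":0,"z":0,"jaw":-1},{"wx":0,"wy":0,"wz":0,"x":0,"y":0,"z":0,"jaw":-1}]' 40;  python3 chk.py k7 .485,.0727,.007,.04 .5965,.0544,.007,.04 .523,-.036,.007,.04
```

```text
time: 57.95
ee_pos: [0.597, 0.0547, 0.2216]
orientation: [0.087, 0.996, 0.001, 0.002]
contact_force: [0.4, -0.6, 0.0]
gripper_width: 0.0852
time: 59.15
ee_pos: [0.5211, 0.3033, 0.218]
orientation: [0.087, 0.996, -0.0, 0.0]
contact_force: [0.2, -0.7, 0.0]
gripper_width: 0.0852
```

View pics/k7s.png

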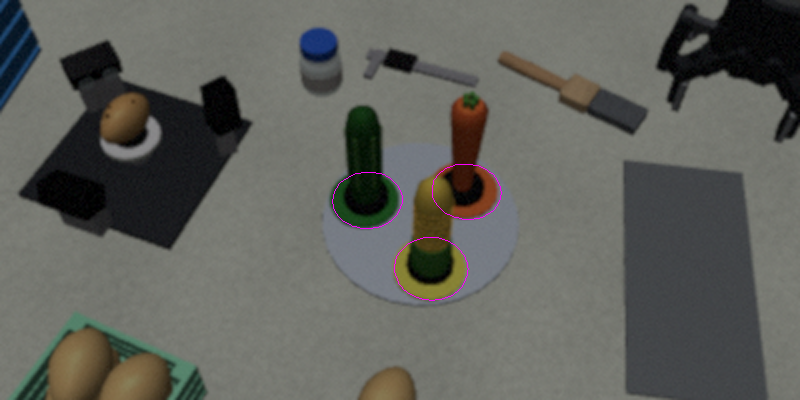

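View pics/k7d.png

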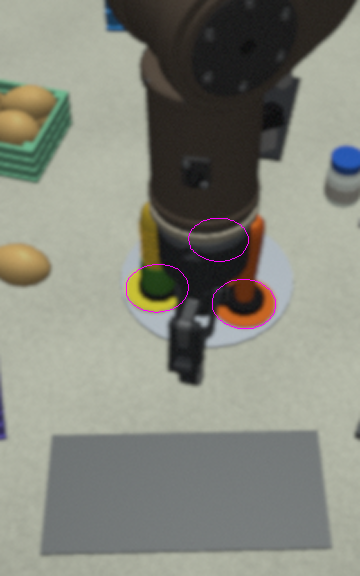

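View pics/k7w.png

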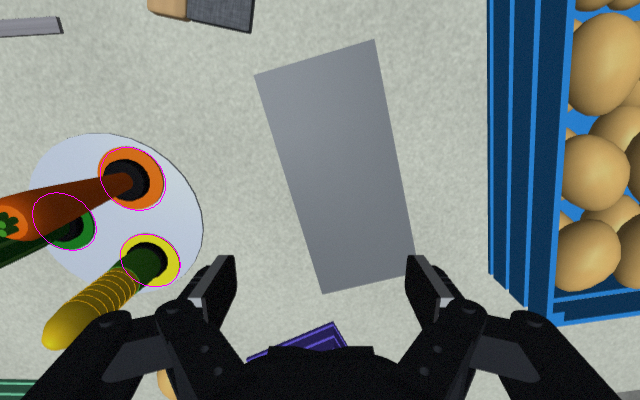

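All four stand upright. I'll zoom in on the feet before handing in.

Run:
```python
import cv2,pickle,numpy as np
I=pickle.load(open("I.pkl","rb"))
s=I["scene"]["img"][:,:,::-1]
s=cv2.convertScaleAbs(s,alpha=2.0)
a=cv2.resize(s[140:205,160:215],None,fx=6,fy=6,interpolation=cv2.INTER_CUBIC)
b=cv2.resize(s[175:260,275:380],None,fx=4.588,fy=4.588,interpolation=cv2.INTER_CUBIC)
h=min(a.shape[0],b.shape[0]);o=np.hstack([a[:h],b[:h]])[:, :800];cv2.imwrite("pics/z.png",o)
d=cv2.imread("pics/k6d.png");cv2.imwrite("pics/z2.png",cv2.convertScaleAbs(cv2.resize(d[30:340,120:300],None,fx=1.9,fy=1.9,interpolation=cv2.INTER_CUBIC),alpha=1.6))
```

```text
(no output)
```

View pics/z.png

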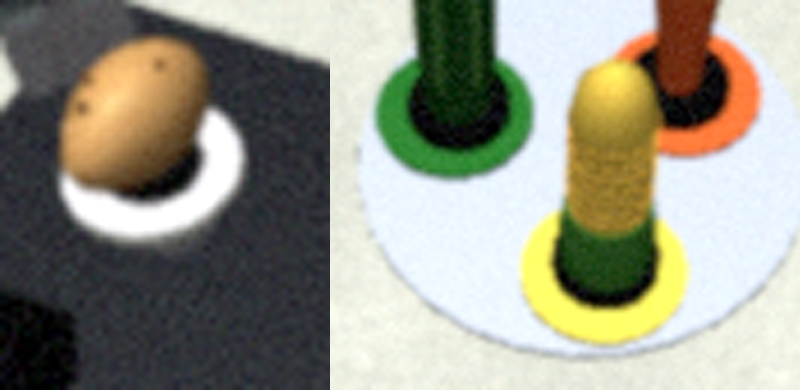

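View pics/z2.png

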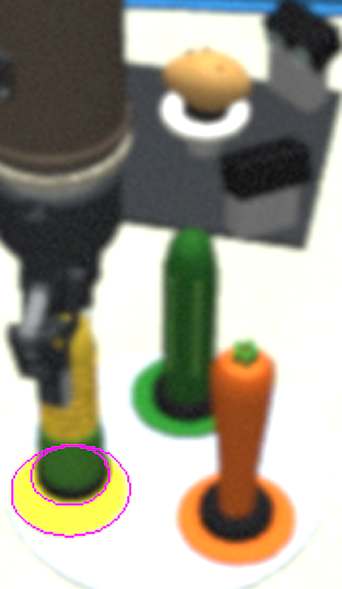

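Every foot shows an even margin of disc around it, and the robot is touching nothing. I'll hand in.

Run:
```python
from cell import bot
print(bot.sign_off(), bot.get_obs()["time"])
```

```text
the job is handed in; nothing more can be done
the job is handed in; nothing more can be done
```

The job is done and handed in, with the last move ending at about 59 s of the 141 s allowed. I stood the carrot, corn and cucumber on the grey mat, then set the potato on the fixture's white disc. After that I put the cucumber back on green, the carrot on orange and the corn on yellow.

- **Setting down:** I lowered each piece until the wrist force showed contact. Contact forces read at most about 12 N, well under the limits.
- **Last checks:** The final scene picture and the side view from just before the corn was released show all four models upright. Each foot is inside its disc with a visible margin all round.
- **Robot clear:** The arm is backed away over the empty mat, touching nothing.
- **Partly hidden views:** In the last side view the arm hid the potato and the cucumber. I judged those two from the scene view and the earlier side picture.
- **Disagreement:** The scene and side cameras differed by up to about 6 mm on the cucumber's disc at the start. The later wrist views matched the position I used, and no check failed.

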